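Brush out the barrel of the soldering-iron stand

TASK

Take the round brush from its rest and scrub the inside of the cold, slanted iron-stand barrel with three full strokes: each time push the brush down the barrel until the sprung stop at the bottom clearly gives (3 to 6 mm, never over 8), then draw it back until more than half of the bristle head is out of the mouth. Be gentle: do not ram the barrel, do not shift the barrel's angle, and leave the spool, bottle and bin where they stand. Finish by laying the brush back in both forks of its rest, the same way round as before.

Things in the scene. Friction and masses are not known exactly. Their poses are not given: they have to be found in the camera images.
- brush: Rigid round brush, 200 mm long, 90 g, lying level in its rest. x axis = brush axis, towards the bristle tip. Origin on the axis in the handle, 145 mm from the tip: grip here. Blue round handle 18 mm thick from x = -55 to +35 mm, steel neck 10 mm thick to +75 mm, stiff yellow/orange bristle head 30 mm thick to +145 mm, ends tapered.
- brush_tip (a point): Centre of the brush's bristle tip, on the axis, 145 mm from the brush's origin; axes as the brush's.
- rest_seat (a point): Where the brush's origin belongs in the fixed black rest, 65 mm above the table; brush axis along this frame's x, tip to +x, z up. Base 150 x 70 x 10 mm; two V forks 8 mm thick, 40 mm wide, open upwards: at x = +55 mm (holds the neck; top 13 mm above the brush's axis) and x = -45 mm (holds the handle; top 7 mm above it). The handle is free to grip between them.
- barrel_mouth (a point): Centre of the barrel's mouth, at the rim. z = barrel axis, pointing out of the mouth, away from the robot and 33 to 47 degrees upwards; y level. Aluminium barrel 125 mm long, outer diameter 50 mm (60 at the rim), bore 44 mm (flared at the rim to 54). Its stiff hinge must not be shifted. The sprung stop inside lies 65 to 103 mm below the mouth, each time different: find it by touch.
- stop (a joint): How far the sprung stop in the barrel (copper-coloured plate, 38 mm across, square to the axis) is pushed in, m: 0 at rest, at most 0.012; more than 0.008 spoils it. It gives from about 2 N and takes 0.6 N more for each mm. It does not tell how deep the stop sits.
- spool: Bystander: aluminium-coloured spool standing upright, 60 mm diameter, 46 mm high; origin at the centre of its underside.
- bottle: Bystander: white bottle with red cap standing upright, 52 mm diameter, 110 mm high; origin at the centre of its underside.
- bin: Bystander: open blue parts bin, 110 x 90 x 50 mm high; origin at the centre of its underside.
- stand: The whole fixed iron stand with its barrel and stop (one unit in the rules): black base 130 x 100 x 14 mm, origin at the centre of its underside; x points the way the barrel's mouth faces. The barrel turns on a level axis 85 mm above the origin, 65 mm down the barrel from its mouth.
Not all that is in view belongs to the job. Leave any black look-alike of the brush alone.

How it is judged:
On the way, in this order (a step that is already met when the one before it is completed fails the run):
1. downstroke 1: the brush tip inside the barrel presses the sprung stop down by more than 2.5 mm (value of joint stop above 0.0025 m and z of brush_tip in the frame of barrel_mouth below -0.06 m and distance between brush_tip and barrel_mouth below 0.125 m), for 0.1 s.
2. upstroke 1: the brush tip is drawn back to less than 40 mm below the mouth (z of brush_tip in the frame of barrel_mouth above -0.04 m), for 0.05 s.
3. downstroke 2: the brush tip inside the barrel presses the sprung stop down by more than 2.5 mm (all of step 1), for 0.1 s.
4. upstroke 2: the brush tip is drawn back to less than 40 mm below the mouth (z of brush_tip in the frame of barrel_mouth above -0.04 m), for 0.05 s.
5. downstroke 3: the brush tip inside the barrel presses the sprung stop down by more than 2.5 mm (all of step 3), for 0.1 s.
6. upstroke 3: the brush tip is drawn back to less than 40 mm below the mouth (z of brush_tip in the frame of barrel_mouth above -0.04 m), for 0.05 s.
At the end, for the whole second after the job is handed in: The brush lies released and still in both forks of its rest: its origin within 18 mm of the seat in plan and 6 mm in height, its axis within 0.1 rad of the rest's x axis, the bristle tip towards the rest's +x (horizontal distance between brush and rest_seat below 0.018 m and z of brush in the frame of rest_seat between -0.006 and 0.006 m and angle between the x axis of brush and the x axis of rest_seat, either way round below 0.1 rad and x of brush_tip in the frame of rest_seat above 0.1 m and linear speed of brush below 0.02 m/s); the robot touches nothing.
It fails at once if the sprung stop is pushed in by more than 8 mm (value of joint stop above 0.008 m).
It fails at once if the brush presses on the barrel or the stop with more than 20 N (contact force between brush and stand above 20 N).
It fails at once if the barrel is shifted: its mouth moves by more than 10 mm (distance of barrel_mouth from where it was at the start of the episode above 0.01 m).
It fails at once if the spool, bottle or bin is moved by more than 20 mm (distance of any of spool, bottle, bin from where it was at the start of the episode above 0.02 m).
It also fails if it takes over 67 s, if anything falls off the work surface, if the arm or the gripper's body presses on something with over 40 N, if the wrist force passes 120 N, or if a joint passes its speed limit or range.

ROBOT

A 7-joint arm with a two-finger parallel gripper is mounted at the origin on the work surface. World frame = base frame: x ahead of the robot, y to its left, z up, the work surface at z = 0. Lengths are in m, angles in rad, forces in N, time in s.
With the tool pointing down it reaches from about 0.425 to 1.025 m from the base axis. Payload 9.4 kg.
Tool frame: the origin (TCP) lies midway between the tips of the shut fingers; the grasp point (between the pads) lies 19 mm behind it (hold_point_z is the distance from the TCP to the grasp point, in m); y points along the fingers, z is the direction in which the jaws open and shut, and the axes are right-handed (so a half turn about y gives the same grasp; the last joint's range is limited). The gripper opens to 93 mm and grips with 3 to 60 N. Pads are 15 mm wide; open, the fingers measure 128 mm over their backs; the gripper's body (75 mm by 188 mm) begins 65 mm behind the grasp point.
Start: joints at [-1.399, 0.599, -0.003, 1.599, 0.002, 0.943, -0.08], TCP at [0.179, 0.703, 0.219] pointing down, gripper open.
Joint ranges: [-2.57, 2.57], [-0.35, 1.97], [-1.29, 1.29], [0.11, 2.56], [-1.05, 4.19], [0.11, 1.86], [-2.63, 2.63]. Speed limits (rad/s): [2.22, 2.22, 3.01, 3.01, 3.14, 3.14, 3.14].

INTERFACE

Orientations are given as a unit quaternion [w, x, y, z].
In Python, from plant import * gives the robot as it stands.
- The arm moves only by the shell command python3 -m pendant 'ROWS' [OPENING]. ROWS is JSON, a list of rows, each a list of 6 numbers: the shift along the tool's x, y, z in mm, then the turn, a rotation vector about the tool's x, y, z in rad. In form: [[tx, ty, tz, rx, ry, rz], ...]. A call has 1 to 12 rows; each row shifts and turns the commanded pose from where the row before left it, along the tool's axes as they then stand; what a row does not reach is not made up. A row lasts 1/8 s, in which the tool goes at most 62.5 mm and 10.7 degrees, less where a joint would pass 70% of its speed; a pose out of reach is approached as far as the arm can. A call with a gripper value outside its range is refused whole. OPENING is the gripper command: -1 is shut, 1 is fully open, values between are in proportion, set as the call begins (- or left out, the last holds). The fingers move at their own pace and stop on an object; the grip force is fixed at half the most. Time passes only in rows, so rows that do not move let the fingers close. It gives the time, the measured TCP pose, the force and the opening at its end, in the units of the state.
- state(): the state, without advancing time (a new reading comes with each control period).
- camera(name): name is "scene" or "top" or "wrist"; returns (picture, depth): 400x640x3 uint8, red, green, blue; 400x640 float32, m along the optical axis (not along the pixel's ray), 0 where there is no reading.
- get_calibration(name): a dict with "intrinsics" (3x3 intrinsics, pixels), "world_to_cam" (4x4, takes a point from world to camera coordinates); the wrist camera has in their place "tool_from_camera" (4x4, takes a point from camera to tool coordinates, whose origin is the TCP and whose axes are the tool frame's). Camera axes: x right, y down, z forward; pixel columns grow to the right and rows downward; lengths in m; the calibration is good to about 2 mm. A picture is of the moment at which its call begins: read the wrist's pose just before it. get_calibration takes no time and is no camera call.
- close_job(): hands the job in, once; it reports no verdict.
The state is a dict: "time_s": time; "joints": joint angles; "joint_velocities": joint speeds; "effort": joint torques, N m; "ee_pos": TCP position; "tool_rot": TCP orientation; "contact_force": force on the tool from outside, world axes, zero at the start; "ft_torque": the same for the moment, N m; "finger_gap": finger opening in m.
Only numpy, scipy, OpenCV 4.12 (cv2) and the standard library are available. Lean on these libraries where they do the work, as an engineer would, in place of code of your own. Each camera call takes 0.05 s, during which the arm holds its last target.

## Working session

There is one attempt and no reset: what is moved stays moved. The work goes in short steps, Python scripts to look and compute and a shell command to move; the robot and the scene stay as the last step left them, time stands still between calls to the robot, and variables do not carry over. Pictures are saved under pics/ and viewed, and the job is handed in when it is done.

```bash
ls; mkdir -p pics; python3 - <<'E'
from plant import *
import cv2,numpy as np
s=state();print(s)
for n in("scene","top"):
    im,d=camera(n);cv2.imwrite(f"pics/{n}0.png",im[:,:,::-1]);np.save(f"{n}0.npy",d);np.save(f"{n}0im.npy",im)
    c=get_calibration(n);print(n,c)
print(get_calibration("wrist"))
E
```

```text
pics
{'time_s': 0.0, 'joints': array([-1.39872127,  0.60016792, -0.00252943,  1.60010851,  0.00179797,
        0.94292815, -0.07979039]), 'joint_velocities': array([ 2.48620782e-04,  6.46299348e-05,  1.95672865e-03,  5.31235210e-04,
        1.36152975e-04, -2.89439738e-04,  1.36825206e-03]), 'effort': array([ 7.34799814e-04, -7.65070939e+01,  1.49747014e+00, -2.52346927e+01,
       -5.23881067e-02,  1.72625243e-02,  1.84889955e-04]), 'ee_pos': array([0.17841224, 0.70219823, 0.2177369 ]), 'tool_rot': array([-0.70107683,  0.70221471, -0.08772574,  0.08769253]), 'contact_force': array([ 0.32314898,  0.10741383, -0.02148917]), 'ft_torque': array([-0.09100743, -0.03517627,  0.00983412]), 'finger_gap': 0.0928129042403956}
scene {'intrinsics': array([[368.11704375,   0.        , 323.50608372],
       [  0.        , 368.11704375, 200.01278217],
       [  0.        ,   0.        ,   1.        ]]), 'world_to_cam': array([[ 0.60894724,  0.79312236,  0.01183994, -0.38218509],
       [ 0.50865894, -0.3790001 , -0.7730621 , -0.16384554],
       [-0.6086455 ,  0.47677652, -0.63421984,  1.22445483],
[... 331 characters left out ...]
205,  0.03464766, -0.18348325,  0.52336632],
       [ 0.18465464,  0.03431474, -0.98220424,  0.84192616],
       [ 0.        ,  0.        ,  0.        ,  1.        ]])}
{'intrinsics': array([[311.14521694,   0.        , 317.23837671],
       [  0.        , 311.14521694, 199.10383829],
       [  0.        ,   0.        ,   1.        ]]), 'tool_from_camera': array([[ 1.02436388e-03,  9.70410961e-01,  2.41457072e-01,
        -6.57897238e-02],
       [-1.82655086e-04, -2.41457013e-01,  9.70411499e-01,
        -1.66376542e-01],
       [ 9.99999459e-01, -1.03815785e-03, -7.00893446e-05,
         7.52827594e-04],
       [ 0.00000000e+00,  0.00000000e+00,  0.00000000e+00,
         1.00000000e+00]])}
```

View pics/scene0.png

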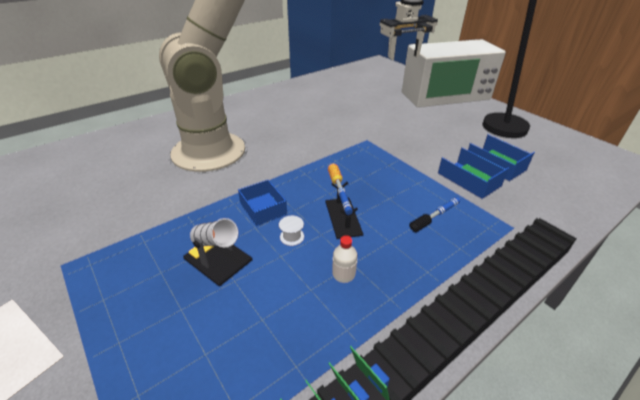

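View pics/top0.png

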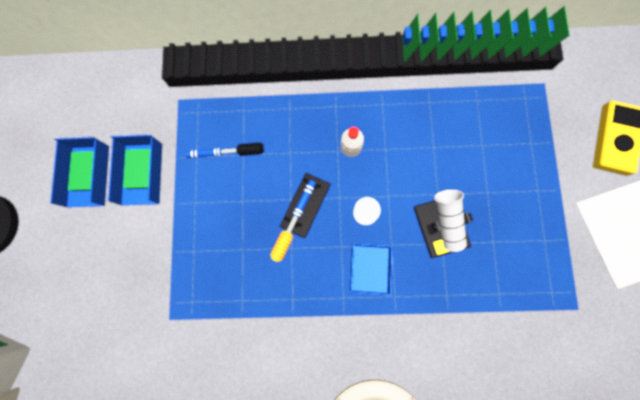

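```bash
python3 - <<'E'
import cv2,numpy as np
im=np.load("top0im.npy")[:,:,::-1]
a=cv2.resize(im[165:275,260:340],None,fx=5,fy=5,interpolation=cv2.INTER_CUBIC)
b=cv2.resize(im[165:275,405:485],None,fx=5,fy=5,interpolation=cv2.INTER_CUBIC)
cv2.imwrite("pics/topcrop.png",np.hstack([a[:550],b[:550]]))
im=np.load("scene0im.npy")[:,:,::-1]
a=cv2.resize(im[200:290,175:265],None,fx=4.4,fy=4.4,interpolation=cv2.INTER_CUBIC)
b=cv2.resize(im[155:245,300:390],None,fx=4.4,fy=4.4,interpolation=cv2.INTER_CUBIC)
cv2.imwrite("pics/scenecrop.png",np.hstack([a,b]))
E
cat > h.py <<'E'
import cv2,numpy as np
from plant import *
from scipy.spatial.transform import Rotation as R
def cal(n):
    c=get_calibration(n);return c["intrinsics"],c["world_to_cam"]
def pts(n,d,mask):
    K,W=cal(n);v,u=np.nonzero(mask&(d>0));z=d[v,u]
    p=np.stack([(u-K[0,2])/K[0,0]*z,(v-K[1,2])/K[1,1]*z,z],1)
    return (p-W[:3,3])@W[:3,:3],u,v
def ray(n,uv,h):
    K,W=cal(n);uv=np.atleast_2d(uv)
    p=np.c_[(uv-K[[0,1],2])/K[0,0],np.ones(len(uv))]@W[:3,:3]
    o=-W[:3,:3].T@W[:3,3]
    return o+p*((h-o[2])/p[:,2])[:,None]
def proj(n,P):
    K,W=cal(n);q=np.atleast_2d(P)@W[:3,:3].T+W[:3,3];q=q@K.T;return q[:,:2]/q[:,2:]
E
python3 - <<'E'
from h import *
for n in("top","scene"):
    im=np.load(n+"0im.npy");d=np.load(n+"0.npy");hsv=cv2.cvtColor(im,cv2.COLOR_RGB2HSV)
    m=(hsv[...,0]>8)&(hsv[...,0]<32)&(hsv[...,1]>120)&(hsv[...,2]>120)
    k,l,st,c=cv2.connectedComponentsWithStats(m.astype(np.uint8))
    for i in range(1,k):
        if st[i,4]>40:
            P,_,_=pts(n,d,l==i); print(n,st[i],c[i],np.median(P,0),ray(n,c[i],.065))
    x=ray(n,c[1:],0)
E
```

```text
top [ 594  101   46   74 2156] [616.0445269  142.45732839] [ 0.63839211 -0.59851781  0.03395456] [[ 0.63391483 -0.57671985  0.065     ]]
top [271 231  21  30 353] [281.1388102  245.70254958] [0.42076603 0.19423457 0.07720105] [[0.42207891 0.19572029 0.065     ]]
top [433 239  16  16 154] [439.08441558 246.93506494] [ 0.41103815 -0.1684712   0.01797234] [[ 0.40866682 -0.15605421  0.065     ]]
scene [329 164  13  19 155] [334.43870968 172.49677419] [0.43085613 0.18858444 0.07640505] [[0.41817999 0.19814481 0.065     ]]
scene [189 247  10  12  74] [194.33783784 252.62162162] [ 0.42513362 -0.22072752  0.018458  ] [[ 0.47128984 -0.22917711  0.065     ]]
```

View pics/topcrop.png

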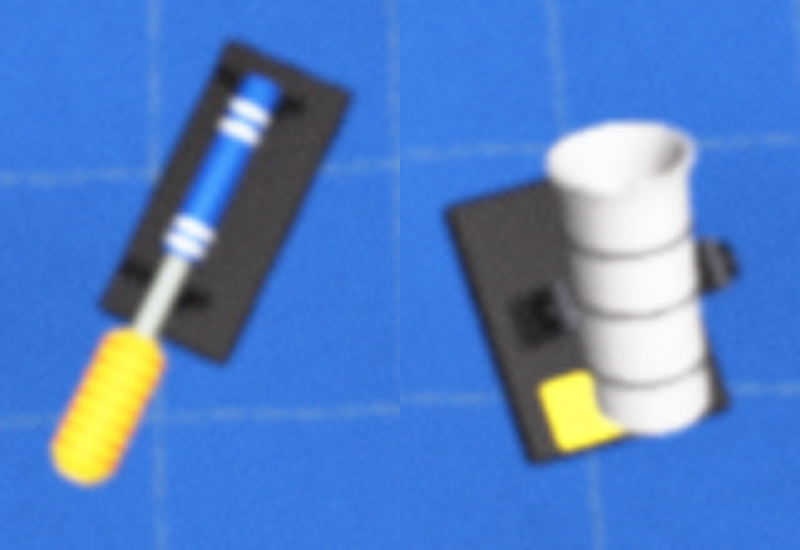

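View pics/scenecrop.png

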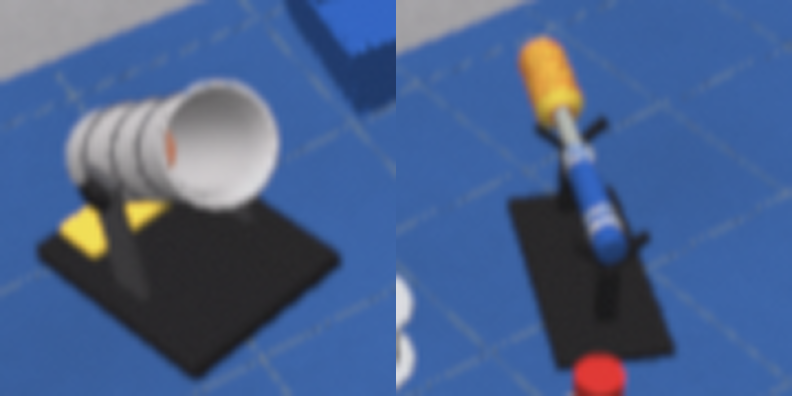

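```bash
python3 - <<'E'
from h import *
# brush
f=lambda x,y:(260+x/5,165+y/5)
px=[f(264,78),f(243,120),f(189,240),f(162,292),f(82,480)]
P=ray("top",px,.065);print("brush pts",P.round(4))
d=P[-1]-P[0];print("len",np.linalg.norm(d),"yaw",np.degrees(np.arctan2(d[1],d[0])))
# refine: yellow mask line
im=np.load("top0im.npy");D=np.load("top0.npy");hsv=cv2.cvtColor(im,cv2.COLOR_RGB2HSV)
Ds=np.load("scene0.npy")
# stand base corners
g=lambda x,y:(405+(x-400)/5,165+y/5)
C=ray("top",[g(448,208),g(533,463),g(730,408)],.014);print("base",C.round(4),np.linalg.norm(C[1]-C[0]),np.linalg.norm(C[2]-C[1]))
e=C[0]-C[1];print("yaw long",np.degrees(np.arctan2(e[1],e[0])));w=C[1]-C[2];print("yaw short-90",np.degrees(np.arctan2(w[1],w[0]))-90)
print("center",(C[0]+C[2])/2)
# rest base corners top z=.01
r=ray("top",[f(232,38),f(352,95),f(225,362),f(100,305)],.01);print("rest",r.round(4),r.mean(0),[np.linalg.norm(r[i]-r[i-1]) for i in range(4)])
for a,b in((r[0],r[3]),(r[1],r[2])): q=b-a;print(np.degrees(np.arctan2(q[1],q[0])))
# rim triangulate
s=lambda x,y:(175+x/4.4,200+y/4.4)
def rr(n,uv):
    a=ray(n,uv,0)[0];b=ray(n,uv,.1)[0];u=b-a;return a,u/np.linalg.norm(u)
a,u=rr("top",g(621,160));b,v=rr("scene",s(219,145))
A=np.stack([u,-v],1);t=np.linalg.lstsq(A,b-a,rcond=None)[0];p=a+u*t[0];q=b+v*t[1];print("rim",p,q,np.linalg.norm(p-q))
# depth clouds of the barrel: low saturation bright
for n,box in(("top",(430,470,185,255)),("scene",(185,240,215,250))):
    im=np.load(n+"0im.npy");D=np.load(n+"0.npy");hs=cv2.cvtColor(im,cv2.COLOR_RGB2HSV)
    m=np.zeros(D.shape,bool);x0,x1,y0,y1=box;m[y0:y1,x0:x1]=1
    m&=(hs[...,1]<60)&(hs[...,2]>110)
    Q,uu,vv=pts(n,D,m);k=(Q[:,2]>.03)&(Q[:,2]<.25);Q=Q[k];np.save(n+"bar.npy",np.c_[Q,uu[k],vv[k]]);print(n,len(Q),Q.min(0),Q.max(0))
E
```

```text
brush pts [[0.5702 0.1203 0.065 ]
 [0.5506 0.1305 0.065 ]
 [0.4954 0.1566 0.065 ]
 [0.4719 0.1694 0.065 ]
 [0.3883 0.2068 0.065 ]]
len 0.20144963900159307 yaw 154.57511152238132
base [[ 0.5093 -0.1205  0.014 ]
 [ 0.3872 -0.1508  0.014 ]
 [ 0.4099 -0.2442  0.014 ]] 0.12581174896160552 0.09607202935993037
yaw long 13.94994699000255
yaw short-90 13.716340242070387
center [ 0.45960859 -0.18232346  0.014     ]
rest [[0.6044 0.1379 0.01  ]
 [0.5733 0.0795 0.01  ]
 [0.444  0.145  0.01  ]
 [0.4735 0.2051 0.01  ]] [0.52379487 0.14186132 0.01      ] [np.float64(0.1471659104326701), np.float64(0.06624208339265542), np.float64(0.14493437499977938), np.float64(0.06690481807814251)]
152.8504446649233
153.11185519166727
rim [ 0.51031854 -0.17098847  0.12024742] [ 0.51157808 -0.16861097  0.11972681] 0.00274042789089904
top 1434 [ 0.40038603 -0.21359513  0.05708118] [ 0.53012919 -0.13979766  0.14566221]
scene 913 [ 0.40371977 -0.21807683  0.05204698] [ 0.53083379 -0.13974884  0.14475846]
```

```bash
python3 - <<'E'
from h import *
from scipy.optimize import least_squares
A=np.load("topbar.npy");B=np.load("scenebar.npy")
H=np.array([.4596,-.1823,.085])
def ax(y,e):return np.array([np.cos(y)*np.cos(e),np.sin(y)*np.cos(e),np.sin(e)])
def fit(Qs,off=True,y0=np.radians(13.9),e0=.65):
    Q=np.vstack([q[:,:3] for q in Qs])
    def res(x,Q):
        h=H+np.array([-np.sin(y0)*x[2],np.cos(y0)*x[2],x[3]]);n=ax(x[0],x[1]);d=Q-h
        s=d@n;r=np.linalg.norm(d-np.outer(s,n),axis=1);return r-.025,s
    x=np.array([y0,e0,0,0])
    for it in range(6):
        r,s=res(x,Q);k=(abs(r)<.006)&(s>-.055)&(s<.045)
        x=least_squares(lambda x:res(x,Q[k])[0],x,loss="soft_l1",f_scale=.002).x
    r,s=res(x,Q);k=(abs(r)<.006)&(s>-.055)&(s<.045)
    n=ax(*x[:2]);h=H+np.array([-np.sin(y0)*x[2],np.cos(y0)*x[2],x[3]])
    print(k.sum(),"yaw,el",np.degrees(x[:2]),"off",x[2:],"rms",r[k].std(),"srange",np.percentile(s[abs(r)<.012],[1,99]),"hinge",h)
    print(" mouth",h+.065*n)
fit([A]);fit([B]);fit([A,B])
# rim plane: rim pixels by ellipse boundaries - highest points
for n in("top","scene"):
    D=np.load(n+"0.npy")
    if n=="top": px=[(435.5+1,196),(463,194),(450,191)]
    else: px=[(237,232),(226,220),(226,246)]
    for u,v in px:
        m=np.zeros(D.shape,bool);m[int(v)-1:int(v)+2,int(u)-1:int(u)+2]=1
        P,_,_=pts(n,D,m);print(n,(u,v),P[np.argmax(P[:,2])].round(4))
E
```

```text
932 yaw,el [14.59283722 34.96673503] off [-5.88273318e-06 -2.03222281e-03] rms 0.0012397667464382957 srange [-0.05464696  0.06809696] hinge [ 0.45960141 -0.18230571  0.08296778]
 mouth [ 0.51114959 -0.1688853   0.12021933]
559 yaw,el [13.73460807 35.64817329] off [-0.00231025 -0.00145508] rms 0.001013529941877999 srange [-0.05316239  0.06815146] hinge [ 0.46015499 -0.1845426   0.08354492]
 mouth [ 0.51146437 -0.17200188  0.12142734]
1494 yaw,el [13.7330249 35.2763524] off [-0.00101768 -0.00148012] rms 0.0015252418435904357 srange [-0.05486474  0.06798928] hinge [ 0.45984447 -0.18328787  0.08351988]
 mouth [ 0.51139193 -0.17069048  0.12105872]
top (436.5, 196) [ 0.5126 -0.143   0.1139]
top (463, 194) [ 0.5107 -0.1926  0.1361]
top (450, 191) [ 0.5283 -0.1809  0.1056]
scene (237, 232) [ 0.5135 -0.1451  0.1131]
scene (226, 220) [ 0.495  -0.1566  0.1399]
scene (226, 246) [ 0.5301 -0.1778  0.1025]
```

```bash
cat >> h.py <<'E'
def Rt(q): return R.from_quat(np.r_[q[1:],q[0]])
def tool(x,y):
    x=np.array(x,float);x/=np.linalg.norm(x);y=np.array(y,float);y-=x*(x@y);y/=np.linalg.norm(y)
    return R.from_matrix(np.stack([x,y,np.cross(x,y)],1))
GP=np.array([0,-.019,0])
def delta(gp,Rg):
    """gp: wanted grasp point; Rg: wanted tool rotation. pure rotation about TCP first, then shift in new axes; also shift in present axes"""
    s=state();R0=Rt(s["tool_rot"]);p0=s["ee_pos"];pt=gp-Rg.apply(GP)
    print("t",s["time_s"],"tcp",p0.round(4),"tool x,y,z",R0.as_matrix().T.round(3).tolist(),"gap",round(s["finger_gap"],4),"F",s["contact_force"].round(2),"j",s["joints"].round(2))
    print(" target tcp",pt.round(4)," shift now-axes mm",(R0.inv().apply(pt-p0)*1000).round(1)," rotvec(tool)",(R0.inv()*Rg).as_rotvec().round(4)," shift in final axes mm",(Rg.inv().apply(pt-p0)*1000).round(1))
E
python3 - <<'E'
from h import *
b=np.radians(154.0);bd=np.array([np.cos(b),np.sin(b),0])
Rg=tool(-bd,[0,0,-1])
delta(np.array([.520,.144,.205]),Rg)
# bystanders, stop depth
D=np.load("scene0.npy");im=np.load("scene0im.npy");hs=cv2.cvtColor(im,cv2.COLOR_RGB2HSV)
m=np.zeros(D.shape,bool);m[222:246,205:236]=1
m&=(hs[...,1]>70)&((hs[...,0]<15)|(hs[...,0]>170))
P,u,v=pts("scene",D,m);print(len(P),u,v)
y,e=np.radians(13.9),np.radians(35.4);n=np.array([np.cos(y)*np.cos(e),np.sin(y)*np.cos(e),np.sin(e)])
M=np.array([.512,-.170,.1215]);print(((P-M)@n).round(3))
for nm,uv,h in(("bottle",(352,133),.11),("spool",(367,210),.046),("bin",(370,269),.025)):print(nm,ray("top",uv,h))
E
```

```text
t 0.1 tcp [0.1784 0.7023 0.2178] tool x,y,z [[0.969, -0.246, 0.0], [-0.0, -0.001, -1.0], [0.246, 0.969, -0.001]] gap 0.0931 F [-0.18  0.45  0.64] j [-1.4   0.6  -0.    1.6   0.    0.94 -0.08]
 target tcp [0.52  0.144 0.186]  shift now-axes mm [ 468.5   32.5 -456.9]  rotvec(tool) [0.0014 0.205  0.0003]  shift in final axes mm [ 551.7   31.8 -352. ]
10 [213 213 214 213 214 213 214 213 214 213] [231 232 232 233 233 234 234 235 235 236]
[-0.09  -0.09  -0.089 -0.091 -0.09  -0.089 -0.092 -0.09  -0.09  -0.089]
bottle [[0.66573294 0.0275242  0.11      ]]
spool [[ 0.49990995 -0.00317385  0.046     ]]
bin [[ 0.36493333 -0.00494796  0.025     ]]
```

```bash
python3 -m pendant '[[39,2.7,-38,0,0,0],[39,2.7,-38,0,0,0],[39,2.7,-38,0,0,0],[39,2.7,-38,0,0,0],[39,2.7,-38,0,0,0],[39,2.7,-38,0,0,0],[39,2.7,-38,0,0,0],[39,2.7,-38,0,0,0],[39,2.7,-38,0,0,0],[39,2.7,-38,0,0,0],[39,2.7,-38,0,0,0],[39,2.7,-38,0,0,0]]' 0.2; python3 -m pendant '[[0,0,0,0,0.1,0],[0,0,0,0,0.105,0],[0,0,0,0,0,0]]'
python3 - <<'E'
from h import *
b=np.radians(154.0);bd=np.array([np.cos(b),np.sin(b),0])
delta(np.array([.520,.144,.065]),tool(-bd,[0,0,-1]))
im,d=camera("wrist");cv2.imwrite("pics/w1.png",im[:,:,::-1])
E
```

```text
time_s: 1.6
ee_pos: [0.5205, 0.1439, 0.186]
tool_rot: [-0.702, 0.702, -0.088, 0.088]
contact_force: [0.2, 1.1, -0.0]
finger_gap: 0.0559
time_s: 1.98
ee_pos: [0.5197, 0.1453, 0.186]
tool_rot: [-0.689, 0.689, -0.159, 0.159]
contact_force: [0.8, -0.2, -0.0]
finger_gap: 0.0557
t 1.975 tcp [0.5197 0.1453 0.186 ] tool x,y,z [[0.899, -0.438, -0.0], [-0.0, -0.0, -1.0], [0.438, 0.899, -0.001]] gap 0.0557 F [ 0.8  -0.24 -0.04] j [-0.43  0.42  0.07  2.06 -0.04  0.66  0.79]
 target tcp [0.52  0.144 0.046]  shift now-axes mm [  0.9 140.   -1. ]  rotvec(tool) [ 0.0005  0.0005 -0.0002]  shift in final axes mm [  0.9 140.   -1.1]
```

View pics/w1.png

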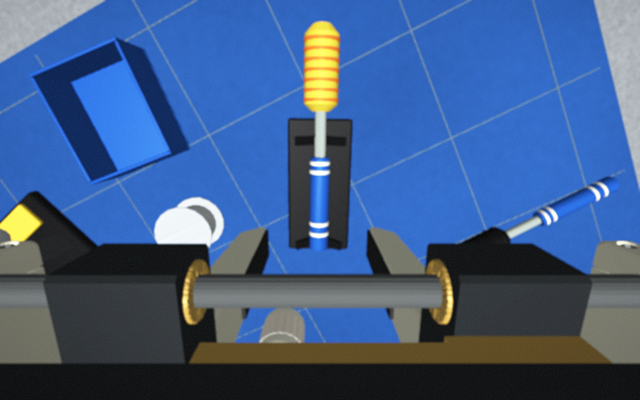

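```bash
python3 - <<'E'
from h import *
im=cv2.imread("pics/w1.png")
c=get_calibration("wrist");K=c["intrinsics"];T=c["tool_from_camera"];s=state();R0=Rt(s["tool_rot"])
def wr(uv,h):
    d=np.array([(uv[0]-K[0,2])/K[0,0],(uv[1]-K[1,2])/K[1,1],1]);d=R0.apply(T[:3,:3]@d);o=s["ee_pos"]+R0.apply(T[:3,3]);return o+d*(h-o[2])/d[2]
hs=cv2.cvtColor(im,cv2.COLOR_BGR2HSV);y=(hs[...,0]>8)&(hs[...,0]<35)&(hs[...,1]>120)&(hs[...,2]>120);y[150:]=0
v,u=np.nonzero(y);print(u.min(),u.max(),v.min(),v.max(),u.mean(),u[v<v.min()+15].mean(),u[v>v.max()-15].mean())
for p in((321.5,22),(320,112),(320,158),(318.5,249)): print(p,wr(p,.065), "tool-plane", R0.inv().apply(wr(p,.065)-s["ee_pos"]).round(4))
E
```

```text
304 338 22 110 321.0297811266595 321.56167979002623 320.5244755244755
(321.5, 22) [0.38966626 0.21357722 0.065     ] tool-plane [-0.1466  0.1211  0.0046]
(320, 112) [0.45422152 0.18099325 0.065     ] tool-plane [-0.0743  0.1211  0.0034]
(320, 158) [0.49099745 0.16322219 0.065     ] tool-plane [-0.0335  0.1211  0.0034]
(318.5, 249) [0.57139656 0.12271957 0.065     ] tool-plane [0.0565 0.121  0.0021]
```

```bash
python3 -m pendant '[[0,35,2,0,0,0],[0,35,0,0,0,0],[0,30,0,0,0,0],[0,25,0,0,0,0],[0,15,0,0,0,0],[0,0,0,0,0,0]]'; python3 -m pendant '[[0,0,0,0,0,0],[0,0,0,0,0,0],[0,0,0,0,0,0],[0,0,0,0,0,0],[0,0,0,0,0,0],[0,0,0,0,0,0]]' -1
python3 - <<'E'
from h import *
im,d=camera("wrist");cv2.imwrite("pics/w2.png",im[:,:,::-1]);s=state();print(s["ee_pos"],s["contact_force"],s["ft_torque"],s["finger_gap"])
E
```

```text
time_s: 2.78
ee_pos: [0.5202, 0.1473, 0.0455]
tool_rot: [-0.689, 0.689, -0.159, 0.158]
contact_force: [-0.4, 0.1, -0.3]
finger_gap: 0.0559
time_s: 3.52
ee_pos: [0.5206, 0.1468, 0.0464]
tool_rot: [-0.689, 0.689, -0.159, 0.159]
contact_force: [-1.3, -2.5, 6.2]
finger_gap: 0.0172
[0.5205905  0.1468658  0.04644415] [-1.62023931 -2.54123703  5.66850521] [-0.52162745  0.32669878 -0.05554404] 0.016980530055999282
```

View pics/w2.png

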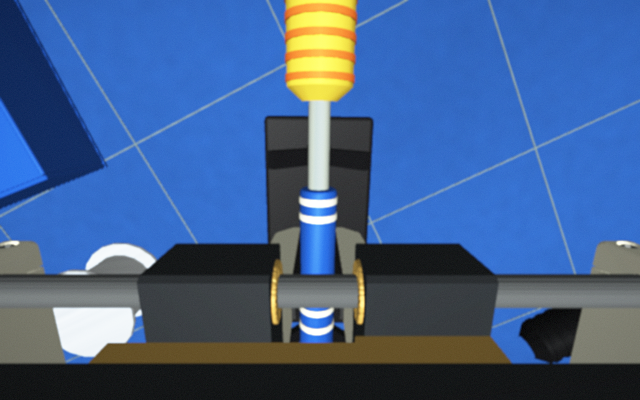

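```bash
python3 -m pendant '[[0,-5,0,0,0,0],[0,-15,0,0,0,0],[0,-30,0,0,0,0],[0,-40,0,0,0,0],[0,-40,0,0,0,0],[0,-40,0,0,0,0],[0,-15,0,0,0,0],[0,0,0,0,0,0]]'
python3 - <<'E'
from h import *
s=state();R0=Rt(s["tool_rot"]);print(s["ee_pos"],s["contact_force"],s["finger_gap"])
imw,d=camera("wrist");cv2.imwrite("pics/w3.png",imw[:,:,::-1])
im,dt=camera("top");ims,ds=camera("scene")
cv2.imwrite("pics/t3.png",im[150:300,220:380,::-1]);cv2.imwrite("pics/s3.png",cv2.resize(ims[80:260,250:420,::-1],None,fx=3,fy=3))
hsv=cv2.cvtColor(im,cv2.COLOR_RGB2HSV);m=(hsv[...,0]>8)&(hsv[...,0]<32)&(hsv[...,1]>120)&(hsv[...,2]>120);m[:,400:]=0
P,u,v=pts("top",dt,m);print(len(P),u.min(),u.max(),v.min(),v.max());Q=R0.inv().apply(P-s["ee_pos"]);print(Q.min(0),Q.max(0),np.median(Q,0))
c=get_calibration("wrist");K=c["intrinsics"];T=c["tool_from_camera"]
hs=cv2.cvtColor(imw,cv2.COLOR_RGB2HSV);y=(hs[...,0]>8)&(hs[...,0]<35)&(hs[...,1]>120)&(hs[...,2]>120);y[150:]=0;y[:,:250]=0;y[:,400:]=0
v,u=np.nonzero(y);z=d[v,u];q=np.stack([(u-K[0,2])/K[0,0]*z,(v-K[1,2])/K[1,1]*z,z],1)@T[:3,:3].T+T[:3,3]
for lo in np.arange(-.15,-.06,.01):
    k=(q[:,0]>lo)&(q[:,0]<lo+.01)
    if k.sum()>5:print(round(lo,3),k.sum(),q[k].mean(0).round(4),q[k][:,1].min().round(4),q[k][:,2].min().round(4),q[k][:,2].max().round(4))
E
```

```text
time_s: 4.58
ee_pos: [0.5209, 0.1475, 0.232]
tool_rot: [0.689, -0.689, 0.158, -0.16]
contact_force: [1.1, 0.5, -2.1]
finger_gap: 0.0169
[0.52092376 0.14749487 0.23203161] [ 1.13135548  0.46851122 -2.0606683 ] 0.016913200731711778Traceback (most recent call last):
  File "<stdin>", line 7, in <module>
    return umr_minimum(a, axis, None, out, keepdims, initial, where)
ValueError: zero-size array to reduction operation minimum which has no identity
```

View pics/s3.png

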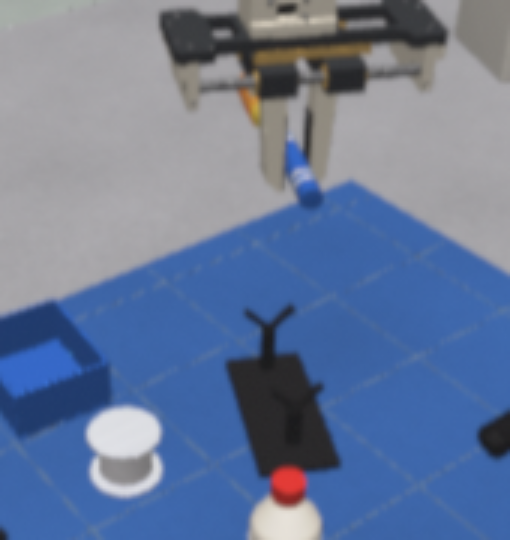

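View pics/w3.png

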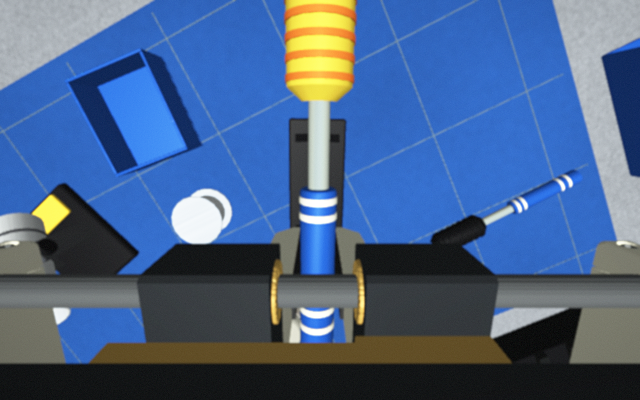

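```bash
python3 - <<'E'
from h import *
imw,d=camera("wrist");s=state();R0=Rt(s["tool_rot"])
c=get_calibration("wrist");K=c["intrinsics"];T=c["tool_from_camera"]
v,u=np.mgrid[:205,270:370];v=v.ravel();u=u.ravel();z=d[v,u];k=(z>0.05)&(z<.3);v,u,z=v[k],u[k],z[k]
q=np.stack([(u-K[0,2])/K[0,0]*z,(v-K[1,2])/K[1,1]*z,z],1)@T[:3,:3].T+T[:3,3]
print(len(q))
for lo in np.arange(-.15,-.02,.008):
    k=(q[:,0]>lo)&(q[:,0]<lo+.008)
    if k.sum()>5:
        w=q[k];print(round(lo,3),k.sum(),"top y",np.percentile(w[:,1],3).round(4),"z",w[:,2].min().round(4),w[:,2].max().round(4),"mid",((w[:,2].min()+w[:,2].max())/2).round(4))
y,e=np.radians(13.9),np.radians(35.4);n=np.array([np.cos(y)*np.cos(e),np.sin(y)*np.cos(e),np.sin(e)])
M=np.array([.512,-.170,.1215])
# gp offset 185mm from mouth
delta(M+.185*n,tool(n,np.array([0,0,-1.])))
E
```

```text
9251
-0.118 428 top y -0.0327 z -0.0132 0.0177 mid 0.0022
-0.11 1600 top y -0.0336 z -0.0131 0.0176 mid 0.0023
-0.102 1517 top y -0.0336 z -0.0131 0.0176 mid 0.0022
-0.094 1456 top y -0.0337 z -0.0133 0.017 mid 0.0018
-0.086 1406 top y -0.0337 z -0.0132 0.0173 mid 0.0021
-0.078 634 top y -0.029 z -0.009 0.0133 mid 0.0021
-0.07 378 top y -0.0238 z -0.0029 0.0064 mid 0.0018
-0.062 378 top y -0.0238 z -0.0029 0.0065 mid 0.0018
-0.054 372 top y -0.024 z -0.0035 0.0065 mid 0.0015
-0.046 353 top y -0.0241 z -0.0036 0.0061 mid 0.0013
-0.038 611 top y -0.0277 z -0.0075 0.0106 mid 0.0016
-0.03 118 top y -0.0278 z -0.0076 0.0106 mid 0.0015
t 4.775 tcp [0.52   0.1471 0.2298] tool x,y,z [[0.899, -0.438, -0.002], [-0.002, -0.001, -1.0], [0.438, 0.899, -0.002]] gap 0.0171 F [-0.06  0.18 -0.69] j [-0.44  0.37  0.08  2.01 -0.04  0.77  0.78]
 target tcp [ 0.6691 -0.1311  0.2132]  shift now-axes mm [ 256.    16.5 -184.7]  rotvec(tool) [ 0.2162 -0.6733 -0.5947]  shift in final axes mm [  53.9   58.6 -305.9]
```

```bash
python3 -m pendant '[[32,0,-23.1,0,0,0],[32,0,-23.1,0,0,0],[32,0,-23.1,0,0,0],[32,0,-23.1,0,0,0],[32,0,-23.1,0,0,0],[32,0,-23.1,0,0,0],[32,0,-23.1,0,0,0],[32,0,-23.1,0,0,0]]'; python3 -m pendant '[[0,0,0,0.027,-0.0842,-0.0743],[0,0,0,0.027,-0.0842,-0.0743],[0,0,0,0.027,-0.0842,-0.0743],[0,0,0,0.027,-0.0842,-0.0743],[0,0,0,0.027,-0.0842,-0.0743],[0,0,0,0.027,-0.0842,-0.0743],[0,0,0,0.027,-0.0842,-0.0743],[0,0,0,0.027,-0.0842,-0.0743],[0,0,0,0,0,0]]'
cat > tgt.py <<'E'
from h import *
y,e=np.radians(13.9),np.radians(35.4);n=np.array([np.cos(y)*np.cos(e),np.sin(y)*np.cos(e),np.sin(e)])
M=np.array([.512,-.170,.1215]);Rg=tool(n,np.array([0,0,-1.]))
E
python3 - <<'E'
from tgt import *
delta(M+.185*n,Rg)
imw,d=camera("wrist");cv2.imwrite("pics/w4.png",imw[:,:,::-1]);np.save("w4.npy",d)
im,dt=camera("top");ims,ds=camera("scene");np.save("t4.npy",dt);np.save("s4.npy",ds);np.save("t4im.npy",im);np.save("s4im.npy",ims)
cv2.imwrite("pics/t4.png",cv2.resize(im[150:280,350:510,::-1],None,fx=4,fy=4));cv2.imwrite("pics/s4.png",cv2.resize(ims[120:310,160:360,::-1],None,fx=3,fy=3))
E
```

```text
time_s: 5.78
ee_pos: [0.6699, -0.1321, 0.2294]
tool_rot: [-0.689, 0.689, -0.16, 0.158]
contact_force: [1.1, 0.7, -0.5]
finger_gap: 0.0171
time_s: 6.9
ee_pos: [0.6701, -0.1332, 0.2332]
tool_rot: [0.701, -0.645, -0.273, -0.131]
contact_force: [0.3, 1.1, -1.0]
finger_gap: 0.0172
t 6.9 tcp [ 0.6701 -0.1332  0.2332] tool x,y,z [[0.816, 0.169, 0.552], [0.536, 0.133, -0.833], [-0.214, 0.977, 0.018]] gap 0.0172 F [ 0.26  1.06 -1.01] j [ 0.6   0.45 -0.49  2.09 -0.32  0.12  2.3 ]
 target tcp [ 0.6691 -0.1311  0.2132]  shift now-axes mm [-11.6  16.4   1.9]  rotvec(tool) [ 0.0001 -0.0325 -0.0323]  shift in final axes mm [-12.   16.1   2.3]
```

View pics/s4.png

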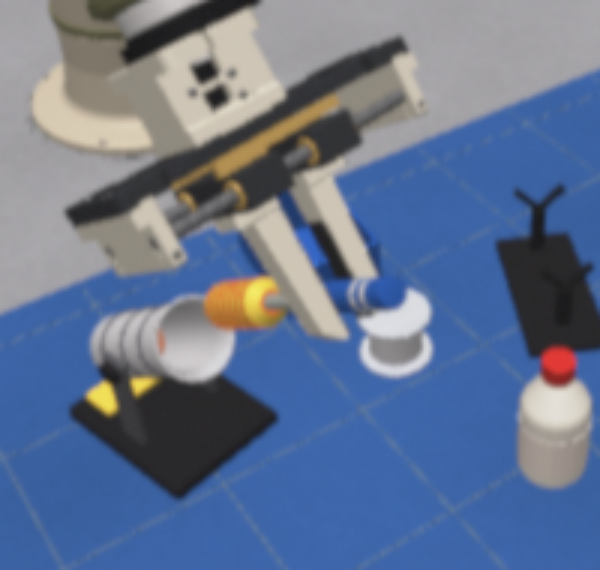

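View pics/t4.png

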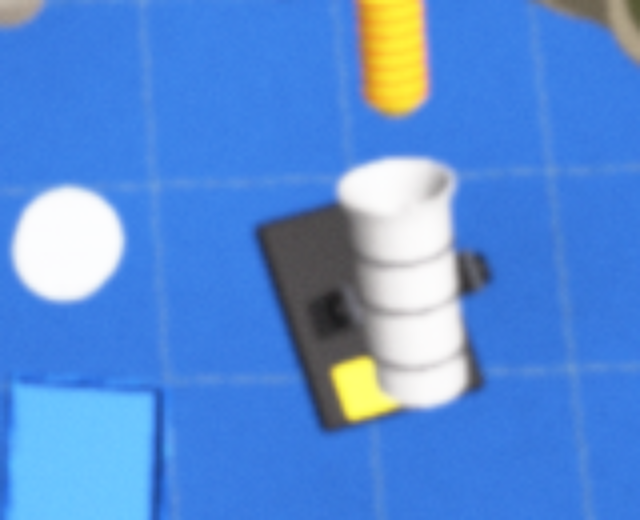

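View pics/w4.png

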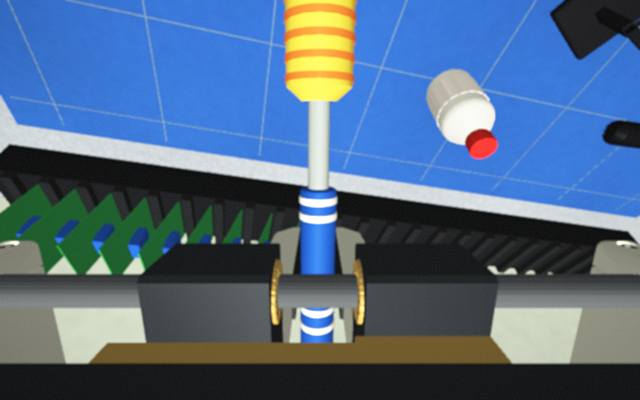

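```bash
python3 -m pendant '[[10,0,0,0.08,0,0],[10,0,0,0.08,0,0],[0,0,0,0,0,0]]'
python3 - <<'E'
from tgt import *
delta(M+.205*n,Rg*R.from_rotvec([.16,0,0]))
E
```

```text
time_s: 7.42
ee_pos: [0.6886, -0.1295, 0.2459]
tool_rot: [0.75, -0.587, -0.284, -0.109]
contact_force: [-0.5, -0.2, -1.5]
finger_gap: 0.0171
t 7.425 tcp [ 0.6886 -0.1295  0.2459] tool x,y,z [[0.815, 0.17, 0.554], [0.498, 0.286, -0.819], [-0.297, 0.943, 0.149]] gap 0.0171 F [-0.52 -0.23 -1.5 ] j [ 0.77  0.53 -0.67  1.97 -0.33  0.3   2.37]
 target tcp [ 0.684  -0.1243  0.225 ]  shift now-axes mm [-14.4  16.3   3.1]  rotvec(tool) [ 0.0017 -0.0355 -0.0246]  shift in final axes mm [-14.7  16.    3.6]
```

```bash
python3 -m pendant '[[0,0,0,0,0,0.12],[0,0,0,0,0,0.12],[0,0,0,0,0,0.12],[0,0,0,-0.12,0,0],[0,0,0,-0.12,0,0],[0,0,0,-0.12,0,0],[0,0,0,-0.12,0,0],[0,0,0,-0.12,0,0],[0,0,0,-0.12,0,0],[0,0,0,-0.12,0,0],[0,0,0,-0.12,0,0],[0,0,0,0,0,0]]'
python3 - <<'E'
from tgt import *
delta(M+.205*n,Rg*R.from_rotvec([-.8,0,0]))
E
```

```text
time_s: 8.93
ee_pos: [0.688, -0.122, 0.2443]
tool_rot: [-0.381, 0.907, 0.172, 0.054]
contact_force: [-0.3, 0.8, -0.6]
finger_gap: 0.0171
t 8.925 tcp [ 0.688  -0.122   0.2443] tool x,y,z [[0.935, 0.271, 0.229], [0.353, -0.65, -0.673], [-0.034, 0.71, -0.703]] gap 0.0171 F [-0.27  0.77 -0.6 ] j [-0.77  0.66  0.78  2.05  0.9   0.43  0.78]
 target tcp [ 0.6849 -0.1412  0.2295]  shift now-axes mm [-11.5  21.5  -3.2]  rotvec(tool) [-0.0092  0.3039 -0.2427]  shift in final axes mm [-14.8  18.3  -7. ]
```

```bash
python3 -m pendant '[[0,0,0,-0.002,0.076,-0.061],[0,0,0,-0.002,0.076,-0.061],[0,0,0,-0.002,0.076,-0.061],[0,0,0,-0.002,0.076,-0.061],[0,0,0,0,0,0]]'
python3 - <<'E'
from tgt import *
delta(M+.185*n,Rg*R.from_rotvec([-.8,0,0]))
E
```

```text
time_s: 9.55
ee_pos: [0.6803, -0.1354, 0.2465]
tool_rot: [-0.384, 0.885, 0.192, 0.182]
contact_force: [-0.6, -0.1, -1.0]
finger_gap: 0.0171
t 9.55 tcp [ 0.6803 -0.1354  0.2465] tool x,y,z [[0.86, 0.201, 0.469], [0.48, -0.632, -0.609], [0.174, 0.749, -0.64]] gap 0.0171 F [-0.65 -0.07 -0.98] j [-0.88  0.75  1.    2.19  1.59  0.18 -0.14]
 target tcp [ 0.6691 -0.1452  0.2179]  shift now-axes mm [-25.   18.2   9.1]  rotvec(tool) [ 0.0171  0.0856 -0.098 ]  shift in final axes mm [-27.4  15.7   6.5]
```

```bash
python3 -m pendant '[[0,0,0,-0.1,0,0],[0,0,0,-0.1,0,0],[0,0,0,0,0,0]]'
python3 - <<'E'
from tgt import *
delta(M+.185*n,Rg*R.from_rotvec([-1.0,0,0]))
E
```

```text
time_s: 9.93
ee_pos: [0.6818, -0.1329, 0.2445]
tool_rot: [-0.293, 0.919, 0.175, 0.198]
contact_force: [-0.4, -0.0, 0.1]
finger_gap: 0.0174
t 9.925 tcp [ 0.6818 -0.1329  0.2445] tool x,y,z [[0.861, 0.205, 0.465], [0.437, -0.768, -0.469], [0.261, 0.607, -0.751]] gap 0.0174 F [-0.38 -0.05  0.08] j [-0.95  0.9   1.04  2.16  1.38  0.3  -0.07]
 target tcp [ 0.668  -0.1479  0.2203]  shift now-axes mm [-26.2  16.8   5.4]  rotvec(tool) [ 0.0166  0.1091 -0.0777]  shift in final axes mm [-27.9  14.8   2.2]
```

```bash
python3 -m pendant '[[-6,4,0.5,0,0.037,-0.026],[-6,4,0.5,0,0.037,-0.026],[-7,4,0.5,0.017,0.036,-0.026],[0,0,0,0,0,0]]'
python3 - <<'E'
from tgt import *
delta(M+.185*n,Rg*R.from_rotvec([-1.0,0,0]))
E
```

```text
time_s: 10.42
ee_pos: [0.6697, -0.1487, 0.2306]
tool_rot: [-0.302, 0.897, 0.193, 0.26]
contact_force: [0.7, -0.1, -0.5]
finger_gap: 0.017
t 10.425 tcp [ 0.6697 -0.1487  0.2306] tool x,y,z [[0.791, 0.19, 0.582], [0.503, -0.743, -0.441], [0.349, 0.641, -0.683]] gap 0.017 F [ 0.69 -0.13 -0.49] j [-0.88  0.87  0.93  2.26  1.92  0.41 -0.72]
 target tcp [ 0.668  -0.1479  0.2203]  shift now-axes mm [-7.2  3.1  7. ]  rotvec(tool) [ 0.0016 -0.0059 -0.0029]  shift in final axes mm [-7.1  3.1  7. ]
```

```bash
python3 -m pendant '[[-3,1.5,3.5,0.001,-0.006,-0.003],[-3,1.5,3.5,0,0,0],[0,0,0,0,0,0]]'
python3 - <<'E'
from tgt import *
delta(M+.185*n,Rg*R.from_rotvec([-1.0,0,0]))
imw,d=camera("wrist");cv2.imwrite("pics/w5.png",imw[:,:,::-1]);np.save("w5.npy",d)
im,dt=camera("top");ims,ds=camera("scene");np.save("t5.npy",dt);np.save("s5.npy",ds);np.save("t5im.npy",im);np.save("s5im.npy",ims)
a=cv2.resize(im[140:270,370:500,::-1],None,fx=3,fy=3,interpolation=2);b=cv2.resize(ims[180:310,160:290,::-1],None,fx=3,fy=3,interpolation=2);cv2.imwrite("pics/b5.png",np.hstack([a,b]))
# axis projection
for nme,im_,D in(("top",im,dt),("scene",ims,ds)):
    hsv=cv2.cvtColor(im_,cv2.COLOR_RGB2HSV);m=(hsv[...,0]>5)&(hsv[...,0]<32)&(hsv[...,1]>120)&(hsv[...,2]>100);m[:,500:]=0;m[:140]=0
    P,u,v=pts(nme,D,m);k=P[:,2]>.1;P=P[k]
    d=P-M;s=d@n;r=d-np.outer(s,n);ez=Rg.as_matrix()[:,2];ey=Rg.as_matrix()[:,1]
    print(nme,len(P),"s",s.min(),s.max(),"lat(z0)",(r@ez).min(),(r@ez).max(),"y0",(r@ey).min(),(r@ey).max())
E
```

```text
time_s: 10.8
ee_pos: [0.6706, -0.145, 0.2199]
tool_rot: [-0.3, 0.897, 0.198, 0.256]
contact_force: [0.8, -0.9, -0.7]
finger_gap: 0.017
t 10.8 tcp [ 0.6706 -0.145   0.2199] tool x,y,z [[0.79, 0.202, 0.579], [0.509, -0.742, -0.437], [0.341, 0.639, -0.689]] gap 0.017 F [ 0.78 -0.93 -0.72] j [-0.87  0.88  0.9   2.27  1.94  0.43 -0.76]
 target tcp [ 0.668  -0.1479  0.2203]  shift now-axes mm [-2.4  0.6 -3. ]  rotvec(tool) [0.0018 0.0041 0.0046]  shift in final axes mm [-2.4  0.6 -3.1]
top 379 s 0.04383991922595038 0.1555541672166284 lat(z0) -0.012537010812431306 0.05570548054277438 y0 -0.13084581298223386 0.004822431901820979
scene 409 s 0.04998869291511236 0.2212489795828543 lat(z0) -0.015402289983290756 0.09304783018534352 y0 -0.08940769951173703 0.014534660089683588
```

View pics/b5.png

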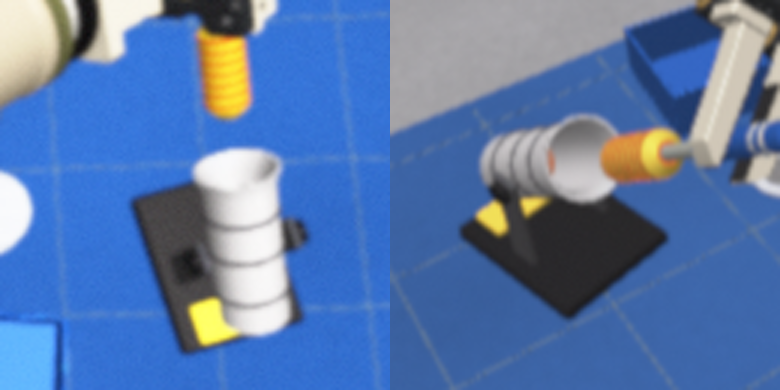

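View pics/w5.png

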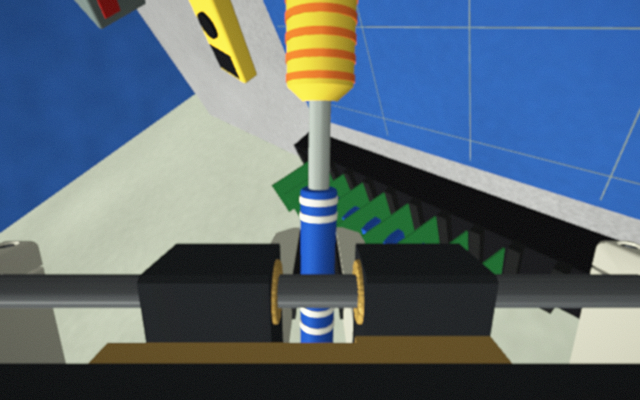

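```bash
python3 - <<'E'
from tgt import *
from scipy.optimize import least_squares
s0=state();R0=Rt(s0["tool_rot"]);bx=R0.as_matrix()[:,0];g=s0["ee_pos"]+R0.apply(GP)
E=Rg.as_matrix()
def lat(p,d):  # where line p+t d crosses mouth plane & 100 deep
    out=[]
    for s in(.045,0,-.09):
        t=(s-(p-M)@n)/(d@n);q=p+t*d-M;out.append((np.array([q@E[:,1],q@E[:,2]])*1000).round(1))
    return out
print("FK brush axis (y0 down,z0 left) mm at s=45,0,-90",lat(g,bx))
def ax(y,e):return np.array([np.cos(y)*np.cos(e),np.sin(y)*np.cos(e),np.sin(e)])
for nme,h,yy,ee in(("top",[.4596,-.1823,.0830],14.6,35.0),("scene",[.46015,-.1845,.0835],13.7,35.6)):
    print(nme,"barrel axis",lat(np.array(h),ax(*np.radians([yy,ee]))))
    im=np.load(nme[0]+"5im.npy");D=np.load(nme[0]+"5.npy")
    hsv=cv2.cvtColor(im,cv2.COLOR_RGB2HSV);m=(hsv[...,0]>5)&(hsv[...,0]<32)&(hsv[...,1]>110)&(hsv[...,2]>90)
    P,_,_=pts(nme,D,m);d=P-M;s=d@n;r=np.linalg.norm(d-np.outer(s,n),axis=1);k=(s>.03)&(s<.13)&(r<.03);P=P[k]
    print(" tip s",(s[k].min()*1000).round(1),k.sum())
    s=(P-M)@n;Q=P[(s>.055)&(s<.105)]
    def f(x):
        p=g+E[:,1]*x[0]+E[:,2]*x[1];dd=Q-p;t=dd@bx;return np.linalg.norm(dd-np.outer(t,bx),axis=1)-.015
    x=least_squares(f,[0,0],loss="soft_l1",f_scale=.002).x;print(" head axis",lat(g+E[:,1]*x[0]+E[:,2]*x[1],bx),"rms",f(x).std())
E
```

```text
FK brush axis (y0 down,z0 left) mm at s=45,0,-90 [array([1.9, 1.2]), array([1.8, 0.9]), array([1.8, 0.3])]
top barrel axis [array([1. , 1.8]), array([0.7, 1.3]), array([0. , 0.4])]
 tip s 43.8 371
 head axis [array([4.5, 0.8]), array([4.5, 0.5]), array([ 4.5, -0. ])] rms 0.0011249742772607369
scene barrel axis [array([-0.6, -1.9]), array([-0.4, -1.8]), array([-0.1, -1.6])]
 tip s 50.0 325
 head axis [array([3.8, 0.4]), array([3.8, 0.1]), array([ 3.8, -0.4])] rms 0.0026867775886759804
```

```bash
python3 -m pendant '[[0,-1.2,-2.8,0.002,0.004,0.005],[-15,0,0,0,0,0],[-15,0,0,0,0,0],[-10,0,0,0,0,0],[0,0,0,0,0,0]]'
python3 - <<'E'
from tgt import *
from scipy.optimize import least_squares
def check(tag):
    s0=state();R0=Rt(s0["tool_rot"]);bx=R0.as_matrix()[:,0];g=s0["ee_pos"]+R0.apply(GP);E=Rg.as_matrix()
    def lat(p,d):
        out=[]
        for s in(.03,0,-.09):
            t=(s-(p-M)@n)/(d@n);q=p+t*d-M;out.append((np.array([q@E[:,1],q@E[:,2]])*1000).round(1))
        return out
    print("FK tip s",((g-.145*bx-M)@n*1000).round(1),lat(g,bx),"F",s0["contact_force"].round(2),"j",s0["joints"].round(2))
    A=[]
    for nme in("top","scene"):
        im,D=camera(nme)
        hsv=cv2.cvtColor(im,cv2.COLOR_RGB2HSV);m=(hsv[...,0]>5)&(hsv[...,0]<32)&(hsv[...,1]>110)&(hsv[...,2]>90)
        P,_,_=pts(nme,D,m);d=P-M;s=d@n;r=np.linalg.norm(d-np.outer(s,n),axis=1);k=(s>-.02)&(s<.11)&(r<.03);P=P[k];s=s[k]
        Q=P[(s>s.min()+.012)&(s<s.min()+.06)]
        def f(x):
            p=g+E[:,1]*x[0]+E[:,2]*x[1];dd=Q-p;t=dd@bx;return np.linalg.norm(dd-np.outer(t,bx),axis=1)-.015
        x=least_squares(f,[0,0],loss="soft_l1",f_scale=.002).x;print(nme,"tip s",s.min(),len(Q),lat(g+E[:,1]*x[0]+E[:,2]*x[1],bx),"rms",f(x).std())
        A.append(cv2.resize(im[150:280,380:510,::-1] if nme=="top" else im[180:310,160:290,::-1],None,fx=3,fy=3,interpolation=2))
    cv2.imwrite("pics/%s.png"%tag,np.hstack(A))
check("b6")
E
```

```text
time_s: 11.58
ee_pos: [0.6368, -0.1543, 0.1994]
tool_rot: [-0.302, 0.897, 0.195, 0.257]
contact_force: [0.7, 0.4, -1.1]
finger_gap: 0.0172
FK tip s 2.0 [array([-1.4,  1.4]), array([-1.4,  1.4]), array([-1.4,  1.6])] F [ 0.66  0.37 -1.06] j [-0.83  0.87  0.81  2.35  2.03  0.53 -0.88]
top tip s 0.003892965419918529 258 [array([1. , 0.9]), array([1. , 0.9]), array([1. , 1.1])] rms 0.0010166413097059688
scene tip s -0.01989507057642042 87 [array([0.8, 0.5]), array([0.8, 0.6]), array([0.8, 0.7])] rms 0.0020539625846459687
```

View pics/b6.png

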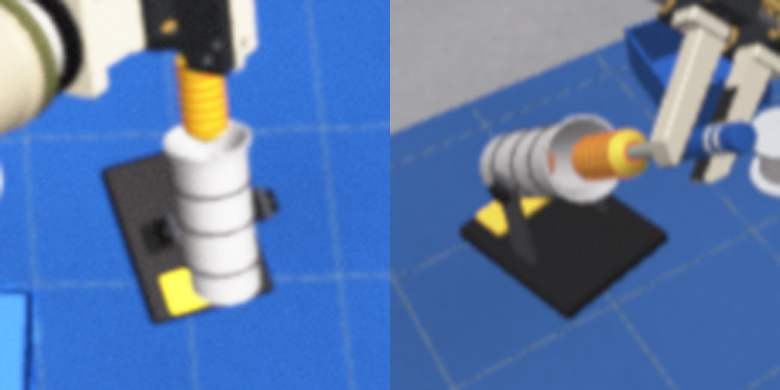

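```bash
python3 -m pendant '[[-10,0.5,-0.4,0,0,0],[-10,0,0,0,0,0],[-10,0,0,0,0,0],[-10,0,0,0,0,0],[0,0,0,0,0,0]]'
cat > tip.py <<'E'
from tgt import *
s0=state();R0=Rt(s0["tool_rot"]);bx=R0.as_matrix()[:,0];g=s0["ee_pos"]+R0.apply(GP);E=Rg.as_matrix()
q=g-.145*bx-M;a=g-M
print("tip s %.1f"%(q@n*1000),"tip lat y0,z0",(q@E[:,1]*1000).round(1),(q@E[:,2]*1000).round(1),"grip lat",(a@E[:,1]*1000).round(1),(a@E[:,2]*1000).round(1),"F in barrel axes: along n %.2f y0 %.2f z0 %.2f"%tuple(s0["contact_force"]@np.c_[n,E[:,1],E[:,2]]),"T",s0["ft_torque"].round(2),"j",s0["joints"].round(2),"gap",round(s0["finger_gap"],4))
E
python3 tip.py
```

```text
time_s: 12.3
ee_pos: [0.6049, -0.1629, 0.1759]
tool_rot: [-0.302, 0.897, 0.195, 0.257]
contact_force: [0.4, -1.3, -1.4]
finger_gap: 0.0172
tip s -38.6 tip lat y0,z0 -1.4 0.8 grip lat -1.4 0.6 F in barrel axes: along n -0.70 y0 1.17 z0 -1.32 T [0.96 0.61 0.02] j [-0.78  0.88  0.71  2.42  2.11  0.64 -1.02] gap 0.0172
```

```bash
python3 -m pendant '[[-8,0,0,0,0,0],[-8,0,0,0,0,0],[-8,0,0,0,0,0],[-6,0,0,0,0,0],[-4,0,0,0,0,0],[0,0,0,0,0,0],[0,0,0,0,0,0]]'; python3 tip.py
```

```text
time_s: 13.18
ee_pos: [0.5791, -0.1691, 0.1568]
tool_rot: [-0.302, 0.897, 0.195, 0.258]
contact_force: [0.6, 0.8, -1.2]
finger_gap: 0.0171
tip s -71.3 tip lat y0,z0 -1.0 0.9 grip lat -1.2 0.8 F in barrel axes: along n -0.06 y0 1.41 z0 0.62 T [0.96 0.58 0.  ] j [-0.73  0.91  0.64  2.49  2.16  0.73 -1.13] gap 0.0171
```

```bash
python3 -m pendant '[[-2,0,0,0,0,0],[-2,0,0,0,0,0],[-2,0,0,0,0,0],[0,0,0,0,0,0],[0,0,0,0,0,0]]'; python3 tip.py
```

```text
time_s: 13.8
ee_pos: [0.5742, -0.1702, 0.1533]
tool_rot: [-0.302, 0.897, 0.195, 0.258]
contact_force: [0.2, 0.1, -1.5]
finger_gap: 0.017
tip s -77.4 tip lat y0,z0 -1.1 0.9 grip lat -1.2 0.8 F in barrel axes: along n -0.69 y0 1.40 z0 0.08 T [ 0.94  0.59 -0.06] j [-0.73  0.92  0.63  2.5   2.17  0.74 -1.15] gap 0.017
```

```bash
python3 -m pendant '[[-2,0,0,0,0,0],[-2,0,0,0,0,0],[0,0,0,0,0,0],[0,0,0,0,0,0]]'; python3 tip.py;  python3 -m pendant '[[-2,0,0,0,0,0],[-2,0,0,0,0,0],[0,0,0,0,0,0],[0,0,0,0,0,0]]'; python3 tip.py
```

```text
time_s: 14.3
ee_pos: [0.571, -0.1711, 0.1509]
tool_rot: [-0.302, 0.897, 0.195, 0.258]
contact_force: [-0.2, 0.5, -0.8]
finger_gap: 0.0172
tip s -81.5 tip lat y0,z0 -1.1 0.9 grip lat -1.2 0.8 F in barrel axes: along n -0.50 y0 0.58 z0 0.54 T [0.92 0.63 0.05] j [-0.72  0.92  0.62  2.5   2.18  0.75 -1.16] gap 0.0172
time_s: 14.8
ee_pos: [0.5678, -0.1718, 0.1486]
tool_rot: [-0.302, 0.897, 0.195, 0.258]
contact_force: [-1.3, 0.4, -1.1]
finger_gap: 0.0174
tip s -85.5 tip lat y0,z0 -1.1 0.9 grip lat -1.2 0.8 F in barrel axes: along n -1.56 y0 0.20 z0 0.71 T [ 0.88  0.62 -0.01] j [-0.72  0.93  0.61  2.51  2.18  0.76 -1.17] gap 0.0174
```

```bash
python3 -m pendant '[[-1.5,0,0,0,0,0],[0,0,0,0,0,0],[0,0,0,0,0,0]]'; python3 tip.py;  python3 -m pendant '[[-1.5,0,0,0,0,0],[0,0,0,0,0,0],[0,0,0,0,0,0]]'; python3 tip.py
```

```text
time_s: 15.18
ee_pos: [0.5666, -0.1721, 0.1477]
tool_rot: [-0.302, 0.897, 0.195, 0.258]
contact_force: [0.1, 0.6, -0.5]
finger_gap: 0.0172
tip s -87.0 tip lat y0,z0 -1.1 0.9 grip lat -1.3 0.8 F in barrel axes: along n -0.11 y0 0.51 z0 0.54 T [ 0.97  0.6  -0.02] j [-0.72  0.93  0.6   2.52  2.18  0.77 -1.18] gap 0.0172
time_s: 15.55
ee_pos: [0.5654, -0.1724, 0.1469]
tool_rot: [-0.302, 0.897, 0.195, 0.258]
contact_force: [0.3, 0.5, -0.6]
finger_gap: 0.0169
tip s -88.5 tip lat y0,z0 -1.1 0.9 grip lat -1.2 0.8 F in barrel axes: along n -0.04 y0 0.71 z0 0.44 T [ 0.99  0.59 -0.  ] j [-0.71  0.93  0.6   2.52  2.19  0.77 -1.18] gap 0.0169
```

```bash
python3 -m pendant '[[-1.5,0,0,0,0,0],[0,0,0,0,0,0],[0,0,0,0,0,0]]'; python3 tip.py;  python3 -m pendant '[[-1,0,0,0,0,0],[0,0,0,0,0,0],[0,0,0,0,0,0]]'; python3 tip.py
```

```text
time_s: 15.92
ee_pos: [0.5646, -0.1726, 0.1461]
tool_rot: [-0.302, 0.897, 0.196, 0.258]
contact_force: [2.1, -0.1, 0.2]
finger_gap: 0.017
tip s -89.7 tip lat y0,z0 -0.9 0.9 grip lat -1.1 0.8 F in barrel axes: along n 1.74 y0 1.00 z0 -0.64 T [0.8  0.28 0.34] j [-0.71  0.93  0.6   2.52  2.19  0.78 -1.19] gap 0.017
time_s: 16.3
ee_pos: [0.5636, -0.1728, 0.1455]
tool_rot: [-0.302, 0.897, 0.195, 0.258]
contact_force: [2.1, 0.6, 0.7]
finger_gap: 0.0172
tip s -90.8 tip lat y0,z0 -1.0 0.9 grip lat -1.2 0.9 F in barrel axes: along n 2.20 y0 0.67 z0 0.06 T [0.77 0.16 0.53] j [-0.71  0.93  0.6   2.52  2.19  0.78 -1.19] gap 0.0172
```

```bash
python3 -m pendant '[[-1,0,0,0,0,0],[-1,0,0,0,0,0],[0,0,0,0,0,0],[0,0,0,0,0,0]]'; python3 tip.py
```

```text
time_s: 16.8
ee_pos: [0.562, -0.1732, 0.1443]
tool_rot: [-0.302, 0.897, 0.195, 0.258]
contact_force: [4.3, 1.0, 1.3]
finger_gap: 0.0168
tip s -92.8 tip lat y0,z0 -1.0 0.9 grip lat -1.2 0.8 F in barrel axes: along n 4.30 y0 1.51 z0 -0.01 T [ 0.63 -0.04  0.68] j [-0.71  0.94  0.59  2.53  2.19  0.79 -1.2 ] gap 0.0168
```

```bash
python3 -m pendant '[[-1.2,0,0,0,0,0],[0,0,0,0,0,0],[0,0,0,0,0,0],[0,0,0,0,0,0]]'; python3 tip.py; python3 tip.py | cut -c1-20
python3 - <<'E'
from tgt import *
ims,ds=camera("scene");cv2.imwrite("pics/s7.png",cv2.resize(ims[170:300,150:310,::-1],None,fx=4,fy=4,interpolation=2))
E
```

```text
time_s: 17.3
ee_pos: [0.561, -0.1735, 0.1436]
tool_rot: [-0.302, 0.897, 0.195, 0.258]
contact_force: [3.7, 0.8, 1.0]
finger_gap: 0.0174
tip s -94.1 tip lat y0,z0 -1.0 0.9 grip lat -1.2 0.8 F in barrel axes: along n 3.67 y0 1.36 z0 -0.12 T [ 0.59 -0.11  0.79] j [-0.71  0.94  0.59  2.53  2.19  0.79 -1.2 ] gap 0.0174
tip s -94.1 tip lat
```

View pics/s7.png

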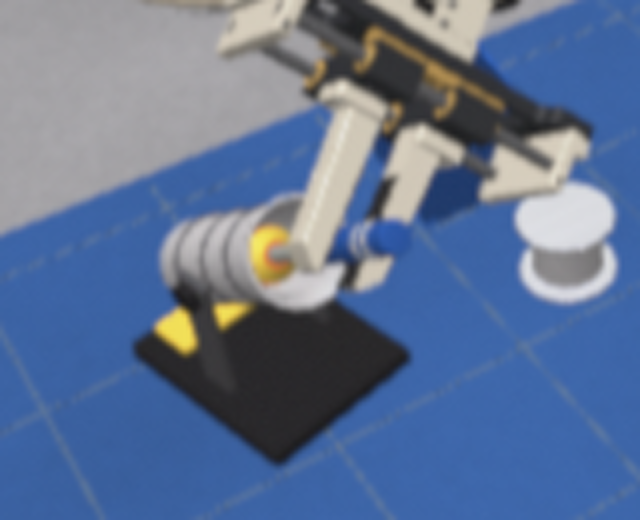

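```bash
python3 -m pendant '[[4,0,0,0,0,0],[10,0,0,0,0,0],[12,0,0,0,0,0],[12,0,0,0,0,0],[12,0,0,0,0,0],[12,0,0,0,0,0],[8,0,0,0,0,0],[4,0,0,0,0,0],[0,0,0,0,0,0],[0,0,0,0,0,0]]'; python3 tip.py
python3 - <<'E'
from tgt import *
ims,ds=camera("scene");im,_=camera("top");cv2.imwrite("pics/s8.png",np.hstack([cv2.resize(ims[170:300,150:280,::-1],None,fx=3,fy=3,interpolation=2),cv2.resize(im[150:280,380:510,::-1],None,fx=3,fy=3,interpolation=2)]))
E
```

```text
time_s: 18.6
ee_pos: [0.619, -0.1592, 0.1863]
tool_rot: [-0.302, 0.897, 0.195, 0.257]
contact_force: [0.5, -0.4, -0.9]
finger_gap: 0.0175
tip s -20.7 tip lat y0,z0 -1.3 0.9 grip lat -1.4 0.7 F in barrel axes: along n -0.24 y0 0.94 z0 -0.47 T [ 0.97  0.65 -0.03] j [-0.8   0.87  0.75  2.39  2.08  0.6  -0.96] gap 0.0175
```

View pics/s8.png

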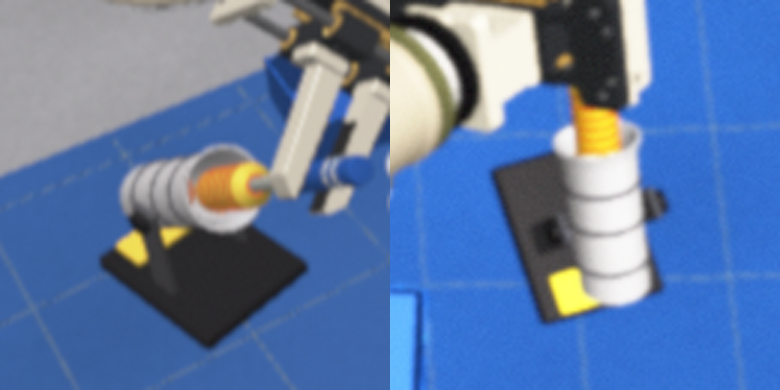

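Upstroke 1 is done: more than half the head is out. Stroke 2 goes back by the same amount and slows before the stop.

```bash
python3 -m pendant '[[-5,0,0,0,0,0],[-12,0,0,0,0,0],[-12,0,0,0,0,0],[-12,0,0,0,0,0],[-12,0,0,0,0,0],[-8,0,0,0,0,0],[-5,0,0,0,0,0],[-2,0,0,0,0,0],[0,0,0,0,0,0]]'; python3 tip.py; python3 -m pendant '[[-2,0,0,0,0,0],[-2,0,0,0,0,0],[-1,0,0,0,0,0],[0,0,0,0,0,0],[0,0,0,0,0,0],[0,0,0,0,0,0]]'; python3 tip.py
```

```text
time_s: 19.82
ee_pos: [0.5658, -0.1723, 0.1471]
tool_rot: [-0.302, 0.897, 0.195, 0.258]
contact_force: [-0.4, 0.3, -1.1]
finger_gap: 0.0173
tip s -88.1 tip lat y0,z0 -1.1 0.9 grip lat -1.2 0.8 F in barrel axes: along n -0.93 y0 0.69 z0 0.43 T [0.94 0.6  0.02] j [-0.71  0.93  0.6   2.52  2.18  0.77 -1.18] gap 0.0173
time_s: 20.58
ee_pos: [0.562, -0.1732, 0.1443]
tool_rot: [-0.302, 0.897, 0.196, 0.258]
contact_force: [3.2, 1.0, 0.3]
finger_gap: 0.0171
tip s -92.9 tip lat y0,z0 -1.0 0.9 grip lat -1.2 0.8 F in barrel axes: along n 2.93 y0 1.73 z0 0.20 T [ 0.71 -0.03  0.69] j [-0.7   0.94  0.59  2.53  2.19  0.79 -1.2 ] gap 0.0171
```

```bash
python3 -m pendant '[[-1.5,0,0,0,0,0],[0,0,0,0,0,0],[0,0,0,0,0,0],[0,0,0,0,0,0]]'; python3 tip.py
```

```text
time_s: 21.08
ee_pos: [0.5606, -0.1736, 0.1433]
tool_rot: [-0.302, 0.897, 0.195, 0.258]
contact_force: [4.3, 1.0, 1.2]
finger_gap: 0.0171
tip s -94.6 tip lat y0,z0 -1.0 0.9 grip lat -1.2 0.8 F in barrel axes: along n 4.25 y0 1.58 z0 -0.09 T [ 0.61 -0.14  0.8 ] j [-0.7   0.94  0.58  2.53  2.19  0.79 -1.2 ] gap 0.0171
```

```bash
python3 -m pendant '[[4,0,0,0,0,0],[10,0,0,0,0,0],[12,0,0,0,0,0],[12,0,0,0,0,0],[12,0,0,0,0,0],[12,0,0,0,0,0],[8,0,0,0,0,0],[4,0,0,0,0,0],[0,0,0,0,0,0],[0,0,0,0,0,0]]'; python3 tip.py; python3 -m pendant '[[-5,0,0,0,0,0],[-12,0,0,0,0,0],[-12,0,0,0,0,0],[-12,0,0,0,0,0],[-12,0,0,0,0,0],[-8,0,0,0,0,0],[-5,0,0,0,0,0],[-2,0,0,0,0,0],[0,0,0,0,0,0]]'; python3 tip.py
```

```text
time_s: 22.32
ee_pos: [0.6186, -0.1593, 0.1859]
tool_rot: [-0.302, 0.897, 0.195, 0.257]
contact_force: [0.8, -0.7, -1.3]
finger_gap: 0.0173
tip s -21.2 tip lat y0,z0 -1.3 0.9 grip lat -1.4 0.8 F in barrel axes: along n -0.25 y0 1.36 z0 -0.84 T [ 0.96  0.6  -0.01] j [-0.79  0.87  0.74  2.39  2.07  0.6  -0.95] gap 0.0173
time_s: 23.45
ee_pos: [0.5655, -0.1724, 0.1468]
tool_rot: [-0.302, 0.897, 0.195, 0.258]
contact_force: [0.7, 0.6, -1.4]
finger_gap: 0.0172
tip s -88.5 tip lat y0,z0 -0.9 0.9 grip lat -1.1 0.8 F in barrel axes: along n -0.16 y0 1.56 z0 0.40 T [ 0.94  0.61 -0.01] j [-0.71  0.93  0.59  2.52  2.18  0.78 -1.18] gap 0.0172
```

```bash
python3 -m pendant '[[-2,0,0,0,0,0],[-2,0,0,0,0,0],[-1.5,0,0,0,0,0],[0,0,0,0,0,0],[0,0,0,0,0,0],[0,0,0,0,0,0]]'; python3 tip.py
```

```text
time_s: 24.2
ee_pos: [0.5612, -0.1734, 0.1437]
tool_rot: [-0.302, 0.897, 0.196, 0.258]
contact_force: [5.1, 1.7, 2.0]
finger_gap: 0.0171
tip s -93.9 tip lat y0,z0 -1.0 0.9 grip lat -1.2 0.8 F in barrel axes: along n 5.48 y0 1.46 z0 0.42 T [ 0.59 -0.09  0.78] j [-0.7   0.94  0.58  2.53  2.19  0.79 -1.2 ] gap 0.0171
```

```bash
python3 -m pendant '[[-0.6,0,0,0,0,0],[0,0,0,0,0,0],[0,0,0,0,0,0]]'; python3 tip.py; python3 -m pendant '[[4,0,0,0,0,0],[10,0,0,0,0,0],[12,0,0,0,0,0],[12,0,0,0,0,0],[12,0,0,0,0,0],[12,0,0,0,0,0],[8,0,0,0,0,0],[4,0,0,0,0,0],[0,0,0,0,0,0],[0,0,0,0,0,0]]'; python3 tip.py;  python3 -m pendant '[[8,0,0,0,0,0],[14,0,0,0,0,0],[18,0,0,0,0,0],[18,0,0,0,0,0],[18,0,0,0,0,0],[8,0,0,0,0,0],[0,0,0,0,0,0]]'; python3 tip.py
python3 - <<'E'
from tgt import *
b=np.radians(154);Rr=tool([-np.cos(b),-np.sin(b),0],[0,0,-1])
delta(np.array([.5206,.1470,.25]),Rr)
E
```

```text
time_s: 24.58
ee_pos: [0.5606, -0.1736, 0.1432]
tool_rot: [-0.302, 0.897, 0.195, 0.258]
contact_force: [4.2, 1.2, 2.2]
finger_gap: 0.0172
tip s -94.7 tip lat y0,z0 -1.0 1.0 grip lat -1.2 0.9 F in barrel axes: along n 4.87 y0 0.73 z0 0.14 T [ 0.59 -0.18  0.8 ] j [-0.7   0.94  0.58  2.53  2.19  0.8  -1.2 ] gap 0.0172
time_s: 25.82
ee_pos: [0.6185, -0.1594, 0.1859]
tool_rot: [-0.302, 0.897, 0.195, 0.257]
contact_force: [0.5, 0.0, -1.6]
finger_gap: 0.017
tip s -21.3 tip lat y0,z0 -1.3 0.9 grip lat -1.4 0.7 F in barrel axes: along n -0.56 y0 1.60 z0 -0.08 T [ 0.95  0.57 -0.02] j [-0.79  0.87  0.74  2.39  2.07  0.61 -0.95] gap 0.017
time_s: 26.7
ee_pos: [0.6856, -0.1426, 0.235]
tool_rot: [-0.302, 0.897, 0.196, 0.258]
contact_force: [-0.4, 0.8, -2.0]
finger_gap: 0.0169
tip s 63.4 tip lat y0,z0 -1.2 0.9 grip lat -1.3 0.9 F in barrel axes: along n -1.31 y0 1.53 z0 0.90 T [ 0.91  0.55 -0.05] j [-0.89  0.88  0.95  2.22  1.86  0.38 -0.65] gap 0.0169
t 26.7 tcp [ 0.6856 -0.1426  0.235 ] tool x,y,z [[0.791, 0.195, 0.58], [0.506, -0.742, -0.44], [0.344, 0.642, -0.685]] gap 0.0169 F [-0.39  0.83 -2.01] j [-0.89  0.88  0.95  2.22  1.86  0.38 -0.65]
 target tcp [0.5206 0.147  0.231 ]  shift now-axes mm [ -76.2 -296.5  131.8]  rotvec(tool) [0.7155 0.3129 0.8617]  shift in final axes mm [-275.3    4.   188. ]
```

```bash
python3 -m pendant '[[0,0,0,0,-0.037,0.026],[0,0,0,0,-0.037,0.026],[0,0,0,0,-0.037,0.026],[0,0,0,0.1,0,0],[0,0,0,0.1,-0.038,0.03],[0,0,0,0,-0.076,0.061],[0,0,0,0,-0.076,0.061],[0,0,0,0,-0.076,0.061],[0,0,0,0,-0.038,0.03],[0,0,0,0,0,0]]'
cat > rest.py <<'E'
from tgt import *
b=np.radians(154);Rr=tool([-np.cos(b),-np.sin(b),0],[0,0,-1])
delta(np.array([.5206,.1470,.25]),Rr)
E
python3 rest.py
```

```text
time_s: 27.95
ee_pos: [0.6877, -0.1459, 0.2367]
tool_rot: [-0.359, 0.921, 0.148, 0.034]
contact_force: [0.2, -0.0, -0.6]
finger_gap: 0.0173
t 27.95 tcp [ 0.6877 -0.1459  0.2367] tool x,y,z [[0.954, 0.249, 0.168], [0.297, -0.698, -0.651], [-0.044, 0.671, -0.74]] gap 0.0173 F [ 0.17 -0.04 -0.59] j [-0.67  0.66  0.64  2.02  0.98  0.56  0.73]
 target tcp [0.5206 0.147  0.231 ]  shift now-axes mm [ -87.5 -250.5  208.2]  rotvec(tool) [0.7508 0.5922 0.45  ]  shift in final axes mm [-278.6    5.7  190. ]
```

```bash
python3 -m pendant '[[0,0,0,0.0938,0.074,0.0563],[0,0,0,0.0938,0.074,0.0563],[0,0,0,0.0938,0.074,0.0563],[0,0,0,0.0938,0.074,0.0563],[0,0,0,0.0938,0.074,0.0563],[0,0,0,0.0938,0.074,0.0563],[0,0,0,0.0938,0.074,0.0563],[0,0,0,0.0938,0.074,0.0563],[0,0,0,0,0,0]]'; python3 rest.py
```

```text
time_s: 29.08
ee_pos: [0.6868, -0.1492, 0.2356]
tool_rot: [-0.687, 0.69, -0.161, 0.16]
contact_force: [-0.3, -1.1, -1.2]
finger_gap: 0.0172
t 29.075 tcp [ 0.6868 -0.1492  0.2356] tool x,y,z [[0.897, -0.442, -0.001], [-0.003, -0.004, -1.0], [0.442, 0.897, -0.005]] gap 0.0172 F [-0.32 -1.07 -1.17] j [ 0.06  0.56  0.12  1.64 -0.07  0.95  1.31]
 target tcp [0.5206 0.147  0.231 ]  shift now-axes mm [-280.1    3.9  192.1]  rotvec(tool) [ 0.0051 -0.0046 -0.0008]  shift in final axes mm [-279.2    4.6  193.4]
```

```bash
python3 -m pendant '[[-35,0,24,0.005,-0.004,0],[-35,0,24,0,0,0],[-35,0,24,0,0,0],[-35,0,24,0,0,0],[-35,0,24,0,0,0],[-35,0,24,0,0,0],[-35,0,24,0,0,0],[-35,0,24,0,0,0],[0,0,0,0,0,0],[0,0,0,0,0,0]]'; 
python3 - <<'E'
from tgt import *
b=np.radians(154);Rr=tool([-np.cos(b),-np.sin(b),0],[0,0,-1])
delta(np.array([.5206,.1469,.0654]),Rr)
imw,d=camera("wrist");cv2.imwrite("pics/w9.png",imw[:,:,::-1])
c=get_calibration("wrist");K=c["intrinsics"];T=c["tool_from_camera"]
v,u=np.mgrid[:205,270:370];v=v.ravel();u=u.ravel();z=d[v,u];k=(z>0.05)&(z<.3);v,u,z=v[k],u[k],z[k]
q=np.stack([(u-K[0,2])/K[0,0]*z,(v-K[1,2])/K[1,1]*z,z],1)@T[:3,:3].T+T[:3,3]
for lo in (-.11,-.094,-.062,-.046):
    k=(q[:,0]>lo)&(q[:,0]<lo+.008);w=q[k];print(lo,"top y",np.percentile(w[:,1],3).round(4),"mid",((w[:,2].min()+w[:,2].max())/2).round(4))
E
```

```text
time_s: 30.32
ee_pos: [0.5188, 0.1493, 0.2371]
tool_rot: [0.69, -0.689, 0.156, -0.157]
contact_force: [0.1, -0.8, -1.0]
finger_gap: 0.0172
t 30.325 tcp [0.5188 0.1493 0.2371] tool x,y,z [[0.902, -0.431, 0.001], [0.002, 0.001, -1.0], [0.431, 0.902, 0.002]] gap 0.0172 F [ 0.06 -0.83 -0.97] j [-0.45  0.35  0.08  2.01 -0.04  0.78  0.79]
 target tcp [0.5206 0.1469 0.0464]  shift now-axes mm [  2.5 190.7  -1.7]  rotvec(tool) [-0.0019  0.0079  0.0011]  shift in final axes mm [  2.7 190.7  -1.3]
-0.11 top y -0.0336 mid 0.0023
-0.094 top y -0.0337 mid 0.0022
-0.062 top y -0.0239 mid 0.0018
-0.046 top y -0.0241 mid 0.0013
```

View pics/w9.png

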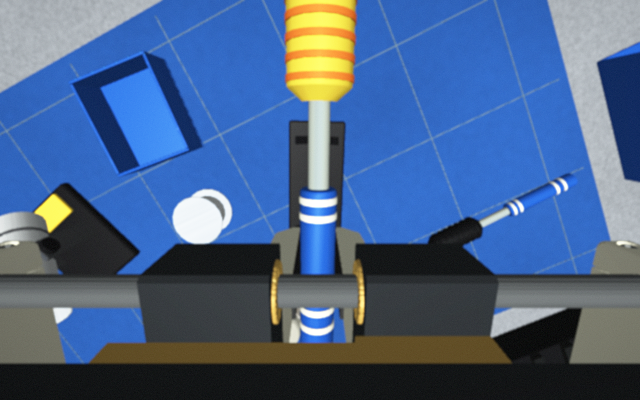

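```bash
python3 -m pendant '[[2.5,30,-1.5,-0.002,0.008,0.001],[0,35,0,0,0,0],[0,35,0,0,0,0],[0,30,0,0,0,0],[0,20,0,0,0,0],[0,0,0,0,0,0],[0,0,0,0,0,0]]'; 
cat > r2.py <<'E'
from tgt import *
b=np.radians(154);Rr=tool([-np.cos(b),-np.sin(b),0],[0,0,-1])
delta(np.array([.5206,.1469,.0654]),Rr)
E
python3 r2.py
```

```text
time_s: 31.25
ee_pos: [0.5214, 0.1466, 0.0879]
tool_rot: [0.689, -0.688, 0.16, -0.16]
contact_force: [0.8, -0.8, -0.8]
finger_gap: 0.0174
t 31.25 tcp [0.5214 0.1466 0.0879] tool x,y,z [[0.897, -0.441, -0.0], [0.0, 0.002, -1.0], [0.441, 0.897, 0.002]] gap 0.0174 F [ 0.82 -0.8  -0.79] j [-0.41  0.57  0.05  2.13 -0.07  0.44  0.81]
 target tcp [0.5206 0.1469 0.0464]  shift now-axes mm [-0.9 41.5 -0.2]  rotvec(tool) [-0.0017 -0.0032 -0.0003]  shift in final axes mm [-0.9 41.5 -0.1]
```

```bash
python3 -m pendant '[[-1,10,0,-0.002,-0.003,0],[0,10,0,0,0,0],[0,8,0,0,0,0],[0,5,0,0,0,0],[0,3,0,0,0,0],[0,2,0,0,0,0],[0,0,0,0,0,0],[0,0,0,0,0,0]]'; python3 r2.py;  python3 -m pendant '[[0,1.5,0,0,0,0],[0,1,0,0,0,0],[0,0,0,0,0,0],[0,0,0,0,0,0]]'; python3 r2.py
```

```text
time_s: 32.25
ee_pos: [0.5201, 0.1477, 0.0496]
tool_rot: [0.689, -0.689, 0.159, -0.159]
contact_force: [-0.4, 0.4, -0.6]
finger_gap: 0.017
t 32.25 tcp [0.5201 0.1477 0.0496] tool x,y,z [[0.899, -0.438, -0.001], [-0.001, 0.0, -1.0], [0.438, 0.899, -0.0]] gap 0.017 F [-0.43  0.38 -0.65] j [-0.41  0.64  0.04  2.15 -0.07  0.35  0.81]
 target tcp [0.5206 0.1469 0.0464]  shift now-axes mm [ 0.9  3.2 -0.5]  rotvec(tool) [ 0.0001  0.0006 -0.0008]  shift in final axes mm [ 0.9  3.2 -0.5]
time_s: 32.75
ee_pos: [0.5199, 0.1476, 0.0469]
tool_rot: [-0.689, 0.689, -0.159, 0.158]
contact_force: [0.7, -0.4, -0.6]
finger_gap: 0.017
t 32.75 tcp [0.5199 0.1476 0.0469] tool x,y,z [[0.899, -0.438, -0.001], [-0.001, 0.0, -1.0], [0.438, 0.899, -0.0]] gap 0.017 F [ 0.7  -0.36 -0.64] j [-0.41  0.64  0.04  2.15 -0.07  0.35  0.81]
 target tcp [0.5206 0.1469 0.0464]  shift now-axes mm [ 0.9  0.5 -0.3]  rotvec(tool) [ 0.0005  0.0006 -0.0011]  shift in final axes mm [ 0.9  0.5 -0.3]
```

```bash
python3 -m pendant '[[0.5,0.8,0,0,0,0],[0,0,0,0,0,0],[0,0,0,0,0,0]]'; python3 -m pendant '[[0,0.7,0,0,0,0],[0,0,0,0,0,0],[0,0,0,0,0,0]]'
python3 - <<'E'
from tgt import *
imw,d=camera("wrist");im,_=camera("scene");cv2.imwrite("pics/w10.png",np.hstack([imw[:,:,::-1][:300,220:420],cv2.resize(im[130:260,280:410,::-1],(300,300))]))
E
```

```text
time_s: 33.12
ee_pos: [0.5199, 0.1472, 0.0464]
tool_rot: [-0.689, 0.689, -0.16, 0.158]
contact_force: [-2.8, -1.5, 6.3]
finger_gap: 0.0171
time_s: 33.5
ee_pos: [0.5199, 0.1472, 0.0463]
tool_rot: [-0.689, 0.689, -0.159, 0.158]
contact_force: [-3.8, -1.8, 15.1]
finger_gap: 0.0171
```

View pics/w10.png

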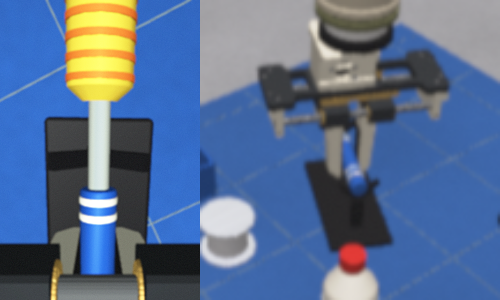

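```bash
python3 -m pendant '[[0,-0.9,0,0,0,0],[0,0,0,0,0,0],[0,0,0,0,0,0]]'; python3 -m pendant '[[0,0,0,0,0,0],[0,0,0,0,0,0],[0,0,0,0,0,0],[0,0,0,0,0,0]]' -0.4; python3 -m pendant '[[0,0,0,0,0,0],[0,0,0,0,0,0],[0,0,0,0,0,0],[0,0,0,0,0,0]]' 0.2
python3 -m pendant '[[0,-5,0,0,0,0],[0,-15,0,0,0,0],[0,-30,0,0,0,0],[0,-40,0,0,0,0],[0,-40,0,0,0,0],[0,-40,0,0,0,0],[0,0,0,0,0,0]]'
python3 - <<'E'
from tgt import *
imw,d=camera("wrist");cv2.imwrite("pics/w11.png",imw[:,:,::-1]);im,_=camera("scene");cv2.imwrite("pics/s11.png",cv2.resize(im[130:310,170:410,::-1],(800,600)))
E
```

```text
time_s: 33.98
ee_pos: [0.5199, 0.1473, 0.0465]
tool_rot: [-0.689, 0.689, -0.16, 0.158]
contact_force: [-3.3, -1.4, 7.1]
finger_gap: 0.0172
time_s: 34.48
ee_pos: [0.5205, 0.1475, 0.0462]
tool_rot: [-0.689, 0.689, -0.159, 0.158]
contact_force: [0.7, -0.5, -0.3]
finger_gap: 0.0274
time_s: 34.98
ee_pos: [0.5204, 0.1475, 0.0463]
tool_rot: [-0.689, 0.689, -0.159, 0.158]
contact_force: [-0.5, 0.4, -0.7]
finger_gap: 0.0557
time_s: 35.85
ee_pos: [0.5219, 0.1478, 0.2202]
tool_rot: [0.69, -0.688, 0.157, -0.16]
contact_force: [0.1, -0.4, -0.7]
finger_gap: 0.0558
```

View pics/w11.png

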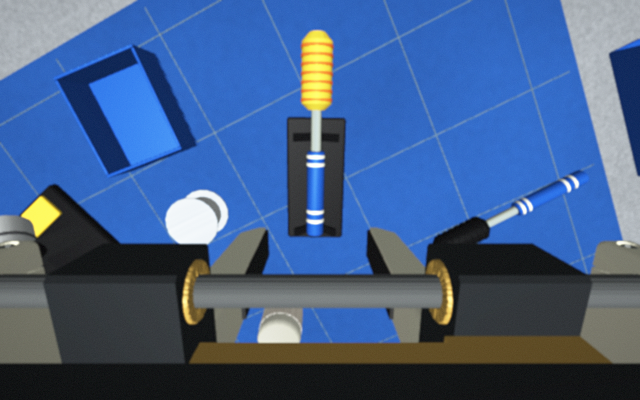

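View pics/s11.png

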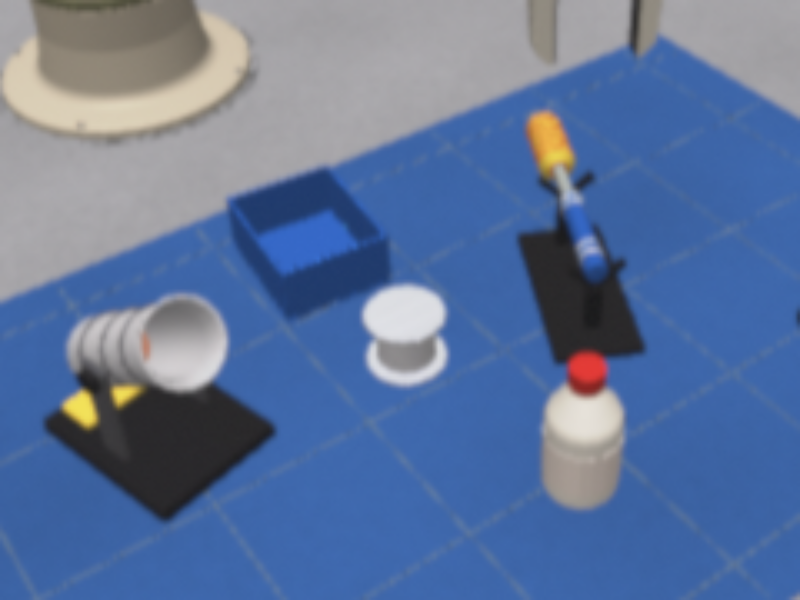

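```bash
python3 - <<'E'
from h import *
im,D=camera("scene");a=np.load("scene0im.npy").astype(int)
df=np.abs(im.astype(int)-a).max(2)>50
for nm,(x0,x1,y0,y1) in dict(barrel=(175,265,200,290),brush=(320,365,160,240),spool=(275,310,210,250),bottle=(325,365,230,290),bin=(235,290,175,225)).items():print(nm,df[y0:y1,x0:x1].sum())
hsv=cv2.cvtColor(im,cv2.COLOR_RGB2HSV);m=(hsv[...,0]>8)&(hsv[...,0]<32)&(hsv[...,1]>120)&(hsv[...,2]>120)
k,l,st,c=cv2.connectedComponentsWithStats(m.astype(np.uint8))
print([c[i].round(1) for i in range(1,k) if st[i,4]>40],"start (334.4,172.5)")
print(close_job())
E
```

```text
barrel 0
brush 0
spool 0
bottle 0
bin 0
[array([501.3,  37.5]), array([626.9,  73.9]), array([334.3, 172.4]), array([194.3, 252.6])] start (334.4,172.5)
the job is handed in; nothing more can be done
None
```

I scrubbed the barrel with three full strokes, laid the brush back in both forks of its rest the same way round, and handed the job in at about 36 s. No verdict came back.

- **Strokes:** The stop was first felt about 89 to 90 mm below the mouth. On each stroke the brush tip went to 94 to 95 mm, which pressed the stop in by about 4 to 5 mm at roughly 4 to 5 N. After each stroke I drew the tip back to about 21 mm below the mouth, so more than half the bristle head was out.
- **Last checks:** In the scene camera, the regions around the barrel, spool, bottle, bin and brush showed no changed pixels against the start. The bristle head's centre was within 0.2 pixels of its starting place. The gripper was open and clear above the rest, with no contact force beyond noise.
- **Disagreements:**
  - The stop's travel could not be read directly. The position readings suggest 4.4 to 5.6 mm and the force readings 3.3 to 4.5 mm, both well clear of the 2.5 mm and 8 mm limits.
  - The cameras and the arm's own position readings disagreed by 2 to 3 mm. I corrected the brush's alignment by camera before going into the barrel.
- **Near a limit:** My first tool orientation ran one wrist joint to its limit. I rolled the gripper about the brush axis in free air before inserting.

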